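Centre-punch one steel test plate

ROBOT

A 6-joint arm with a two-finger parallel gripper is mounted at the origin on a cart in front of the work surface, level with it; the furniture and walls round the work are solid. World frame = base frame: x ahead of the robot, y to its left, z up, the work surface at z = 0. Lengths are in m, angles in rad, forces in N, time in s.
With the tool pointing down it reaches from about 0.35 to 0.975 m from the base axis. Payload 7.1 kg.
Tool frame: the origin (TCP) lies between the finger pads; the fingertips stand 11 mm ahead of it and the grasp point (between the pads) lies 8 mm behind it (robot.nose_length is the distance from the TCP to the fingertips, in m); z points along the fingers, y is the line along which they close (so a half turn about z gives the same grasp; the last joint's range is limited). The gripper opens to 88 mm and grips with 3 to 60 N. Pads are 20 mm wide; open, the fingers measure 115 mm over their backs; the gripper's body (75 mm by 178 mm) begins 61 mm behind the grasp point.
Start: joints at [1.14, 0.423, 1.63, -0, 1.089, -0.019], TCP at [0.25, 0.573, 0.234] pointing down, gripper open.
Joint ranges: [-3, 3], [-0.9, 2.11], [0.09, 2.58], [-1.31, 4.45], [0.11, 2.69], [-2.54, 2.54]. Speed limits (rad/s): [2.39, 2.39, 3.01, 3.14, 3.14, 3.14].

INTERFACE

Orientations are given as a unit quaternion [x, y, z, w].
In Python, from workcell import readout, viewer, job, robot gives the robot as it stands.
- The arm moves only by the shell command python3 -m inch 'ROWS' [OPENING]. ROWS is JSON, a list of rows, each an object with "translation": the shift along the tool's x, y, z in mm, a list of three; "roll": the turn about the tool's z in degrees. In form: [{"translation": [dx, dy, dz], "roll": roll}, ...]. A call has 1 to 20 rows; each row shifts and turns the commanded pose from where the row before left it, along the tool's axes as they then stand; what a row does not reach is not made up. A row lasts 1/12 s, in which the tool goes at most 41.7 mm and 7.16 degrees, less where a joint would pass 70% of its speed; a pose out of reach is approached as far as the arm can. A call with a gripper value outside its range is refused whole. OPENING is the closure in counts, from 0 (fully open) to 255 (shut), set as the call begins (- or left out, the last holds). The fingers move at their own pace and stop on an object; the grip force is fixed at half the most. Time passes only in rows, so rows that do not move let the fingers close. It gives the time, the measured TCP pose, the force, the opening and the grip force at its end, in the units of the state.
- readout.state(): the state, without advancing time (a new reading comes with each control period).
- viewer.camera(name): name is "side" or "top" or "wrist"; returns a dict with "img" (400x640x3 uint8, red, green, blue), "z_map" (400x640 float32, m along the optical axis (not along the pixel's ray), 0 where there is no reading), "fx", "fy", "cx", "cy" (pixels), "world_to_cam" (4x4, takes a point from world to camera coordinates); the wrist camera has in their place "hand_eye" (4x4, takes a point from camera to tool coordinates, whose origin is the TCP and whose axes are the flange's). Camera axes: x right, y up, looking along -z (the intrinsics and any distortion apply to the point x, -y, -z); pixel columns grow to the right and rows downward; lengths in m; the calibration is good to about 2 mm. The wrist camera is an equidistant fisheye: a pixel r from the principal point sees the ray r / f radians off the axis. A picture is of the moment at which its call begins: read the wrist's pose just before it.
- job.close_job(): hands the job in; it is judged then, once.
The state is a dict: "time_s": time; "qpos": joint angles; "qvel": joint speeds; "effort": joint torques, N m; "position": TCP position; "eef_rot": TCP orientation; "force": force on the tool from outside, world axes, zero at the start; "ft_torque": the same for the moment, N m; "finger_gap": opening from 0.0 (shut) to 1.0 (fully open); "finger_force": force on a finger pad.
Only numpy, scipy, OpenCV 4.12 (cv2) and the standard library are available. Lean on these libraries where they do the work, as an engineer would, in place of code of your own. Each camera call takes 0.05 s, during which the arm holds its last target. There are 200 camera calls.

TASK

Take only the top plate from the leaning stack of wide steel test plates and lay it flat on the marking block, pushed snug against all three stop pins. Then take the centre punch from its stand, hold it upright and press it straight down on the plate's scribed cross until its spring snaps, punching nowhere else, so that the plate can be drilled there for its hanging wire. Put the punch back upright, fully down in its stand, with the plate left snug on the block and the other plates, bottles and timer left as they were.

Things in the scene. Friction and masses are not known exactly. Their poses are not given: they have to be found in the camera images.
- wide_4: steel plate, 100 x 60 x 6 mm, with no hole; origin at the centre of its underside, x along its length (up the slope of the rack), z out of the face with the scribed cross; the uppermost of the four wide plates, the one to take; about 0.28 kg. It may lie up to 8 mm to the side of the plate below it.
- wide_4_cross (a point): where the scribed lines cross on the upper face of that plate: 35 mm from its middle towards +x, on its centre line; thin dark lines, one right across the plate, the other 22 mm long. The place to punch.
- wide_3: steel plate, 100 x 60 x 6 mm, with no hole; origin at the centre of its underside, x along its length (up the slope of the rack), z out of the face with the scribed cross; directly under wide_4; stays.
- wide_2: steel plate, 100 x 60 x 6 mm, with no hole; origin at the centre of its underside, x along its length (up the slope of the rack), z out of the face with the scribed cross; third from the top; stays.
- wide_1: steel plate, 100 x 60 x 6 mm, with no hole; origin at the centre of its underside, x along its length (up the slope of the rack), z out of the face with the scribed cross; lowest wide plate; stays.
- narrow_3: steel plate, 100 x 40 x 6 mm, with no hole; origin at the centre of its underside, x along its length (up the slope of the rack), z out of the face with the scribed cross; top plate of the stack of three narrow plates in the other rack; stays.
- narrow_2: steel plate, 100 x 40 x 6 mm, with no hole; origin at the centre of its underside, x along its length (up the slope of the rack), z out of the face with the scribed cross; middle plate of the stack of three narrow plates in the other rack; stays.
- narrow_1: steel plate, 100 x 40 x 6 mm, with no hole; origin at the centre of its underside, x along its length (up the slope of the rack), z out of the face with the scribed cross; lowest plate of the stack of three narrow plates in the other rack; stays.
- rack_wide: fixed grey sheet rack, base 108 x 78 mm, 85 mm high; origin under its centre, low front at -x. Its bed slopes up to +x at 35 degrees; plates lie on it long way up the slope, faces leaning 35 degrees to -x. A lip 31 mm high stops their lower ends; tabs 25 mm high flank only their lowest 21 mm, 5 mm clear; the long edges else are free and overhang the bed. Holds the wide plates; left or right.
- rack_narrow: fixed grey sheet rack, base 108 x 58 mm, 85 mm high; origin under its centre, low front at -x. Its bed slopes up to +x at 35 degrees; plates lie on it long way up the slope, faces leaning 35 degrees to -x. A lip 31 mm high stops their lower ends; tabs 25 mm high flank only their lowest 21 mm, 5 mm clear; the long edges else are free and overhang the bed. Holds the narrow plates.
- marking_block: fixed block: dark base 120 x 100 x 10 mm (x by y), raised steel pad 84 x 46 mm with its top 26 mm above the worktop (a wide plate overhangs it all round). Three 8 mm pins stand 5 mm above the pad: two on the +y side (centres x = -30 and +30, y = +34 mm), one at the +x end (x = +54, y = 0). Origin under the base's centre.
- nest (a point): on top of the pad, at the centre of the marking block (26 mm above its underside), axes as the block's: where the underside centre of a 60 mm wide plate lies when its long edge touches the two side pins and one end touches the end pin. The plate's length lies along x, either end first.
- punch: loose automatic centre punch, 121 mm long, 0.15 kg, upright in its stand; z up its axis. Origin at the underside of its collar (26 mm across, 5 mm thick), which rests on the stand. Above it a round knurled grip 15 mm across reaches to 52 mm, a cap 17 mm across to 66 mm (fingers can bear down on the collar); below it a shank 13 mm across, tapering between 38 and 46 mm down, then the plunger.
- punch_tip (a point): point of the plunger, 55 mm below the punch's origin on its axis while the plunger is out.
- plunger (a joint): how far the spring plunger is pressed into the punch, 0 (out) to 0.009 m. The resistance is 3 to 4 N over the first 3.5 mm, climbs to about 16 N at 5.5 mm, then the hidden spring snaps and it collapses to about 6 N; past 7.5 mm it has surely snapped. It springs out again when lifted.
- punch_stand: fixed round aluminium stand, foot 64 mm, column 45 mm across, 62 mm high, with an upright bore 18 mm across and 56 mm deep. It may stand on the left or on the right. Origin under its centre.
- stand_top (a point): centre of the bore's mouth, 62 mm above the worktop: the punch's origin lies here when it is home.
- orange_cap_jar: loose glass jar with an orange cap, 64 mm across, 140 mm high; bystander. Origin under its centre.
- dropper: loose small dropper bottle, 27 mm across, 78 mm high, between the two racks; bystander. Origin under its centre.
- timer: loose bench timer, 63 x 99 x 20 mm, lying flat at the left; bystander. Origin under its centre.
- spray: loose spray bottle, 64 x 91 x 132 mm, behind the right-hand rack; bystander. Origin under its centre.

How it is judged:
On the way, in this order (a step that is already met when the one before it is completed fails the run):
1. the top wide plate lies flat on the marking block against all three pins (x of wide_4 in the frame of nest between -0.003 and 0.003 m and y of wide_4 in the frame of nest between -0.003 and 0.003 m and z of wide_4 in the frame of nest below 0.002 m and angle between wide_4's own z axis and vertical below 0.04 rad and angle between the x axis of wide_4 and the x axis of nest, either way round below 0.035 rad), for 0.2 s.
2. the upright punch snaps on the scribed cross while the plate is against the pins (all of step 1 and value of joint plunger above 0.0075 m and distance between punch_tip and wide_4_cross below 0.0035 m and angle between punch's own z axis and vertical below 0.14 rad).
At the end, for the whole second after the job is handed in: the plate lies flat on the pad within 3 mm and 2 degrees of touching all three pins; the punch stands in its stand, collar down (within 4.5 mm), upright within 4 degrees, plunger out; both at rest. (The mark: within 3.5 mm of the cross, punch within 8 degrees of upright.) (all of step 1 and distance between punch and stand_top below 0.0045 m and angle between punch's own z axis and vertical below 0.07 rad and value of joint plunger below 0.001 m and linear speed of each of wide_4, punch below 0.02 m/s).
It fails at once if another plate is dragged along or pushed about (more than 15 mm) (distance of any of wide_1, wide_2, wide_3, narrow_1, narrow_2, narrow_3 from where it was at the start of the episode above 0.015 m).
It fails at once if the punch snaps anywhere but on the cross (value of joint plunger above 0.0075 m and distance between punch_tip and wide_4_cross above 0.006 m).
It fails at once if a bottle, the jar or the timer is pushed about (more than 20 mm) or tipped (distance of any of spray, orange_cap_jar, dropper, timer from where it was at the start of the episode above 0.02 m or angle between any of spray, orange_cap_jar, dropper, timer's own z axis and vertical above 0.35 rad).
It also fails if it takes over 72 s, if anything falls off the work surface, if the arm or the gripper's body presses on something with over 40 N, if the wrist force passes 120 N, or if a joint passes its speed limit or range.

## Working session

There is one attempt and no reset: what is moved stays moved. The work goes in short steps, Python scripts to look and compute and a shell command to move; the robot and the scene stay as the last step left them, time stands still between calls to the robot, and variables do not carry over. Pictures are saved under pics/ and viewed, at most 10 in all, crops included, and the job is handed in when it is done.

```bash
ls; mkdir -p pics; python3 - <<'E'
from workcell import readout, viewer, job, robot
import numpy as np,cv2
print(readout.state())
print([a for a in dir(robot) if a[0]!='_'])
for n in ("top","side"):
    c=viewer.camera(n); np.savez(f"{n}0.npz",**c)
    print(n,c["fx"],c["fy"],c["cx"],c["cy"],np.round(c["world_to_cam"],3).tolist(), c.keys())
    cv2.imwrite(f"pics/{n}0.png",c["img"][:,:,::-1])
E
```

```text
pics
{'time_s': 0.0, 'qpos': array([ 1.13999415e+00,  4.23823450e-01,  1.63071324e+00, -2.59671999e-06,
        1.08863222e+00, -1.89761918e-02]), 'qvel': array([ 0.00047978,  0.00041631, -0.0017172 ,  0.00034354, -0.00017645,
        0.00102708]), 'effort': array([ 2.78452870e-03, -5.44647253e+01, -2.73665750e+01,  6.45217183e-02,
        2.27542670e-02, -1.35951768e-04]), 'position': array([0.24990463, 0.57224741, 0.23290343]), 'eef_rot': array([ 2.04460298e-01,  9.78874540e-01, -7.68542045e-04, -1.74631154e-04]), 'force': array([-0.21145799, -0.69640047, -0.59683619]), 'ft_torque': array([ 0.03873143, -0.03773165, -0.03574434]), 'finger_force': 0.0, 'finger_gap': 0.9990928425589433}
['MotionError', 'nose_length']
top 399.2708998598711 399.2708998598711 317.6819124112175 191.9566820916472 [[-0.003, -1.0, -0.012, 0.15], [0.999, -0.003, 0.05, -0.554], [-0.05, -0.012, 0.999, -1.182], [0.0, 0.0, 0.0, 1.0]] dict_keys(['img', 'z_map', 'fx', 'fy', 'cx', 'cy', 'world_to_cam'])
side 456.632325681989 456.632325681989 318.54706830477085 196.96915060145093 [[0.832, -0.554, -0.009, -0.388], [0.205, 0.292, 0.934, -0.248], [-0.515, -0.779, 0.356, -0.885], [0.0, 0.0, 0.0, 1.0]] dict_keys(['img', 'z_map', 'fx', 'fy', 'cx', 'cy', 'world_to_cam'])
```

View pics/top0.png

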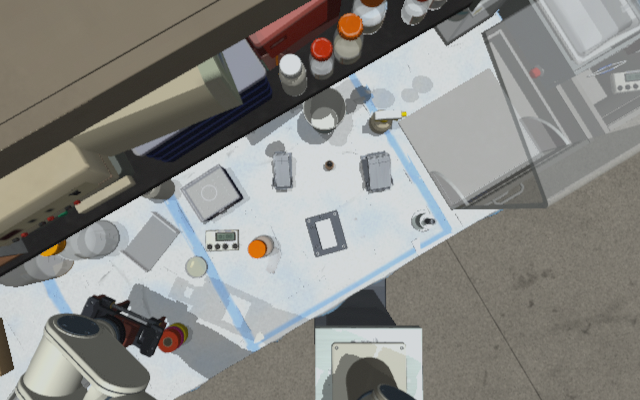

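View pics/side0.png

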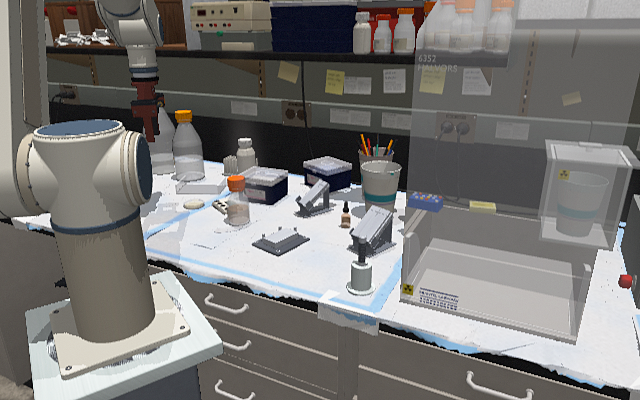

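The top view shows the marking block at (325,232), narrow rack at (282,170), wide rack at (377,172), punch in its stand at (424,221), dropper at (329,165), spray at (385,120), jar at (260,246) and timer at (222,240). The side view agrees: the wide rack is on the right, with the punch stand in front of it.

```bash
cat > h.py <<'E'
from workcell import readout, viewer
import numpy as np,cv2
from scipy.spatial.transform import Rotation as R
def cloud(c):
    v,u=np.mgrid[:400,:640]; z=c["z_map"]
    p=np.stack([(u-c["cx"])/c["fx"]*z,-(v-c["cy"])/c["fy"]*z,-z],-1)
    T=np.linalg.inv(c["world_to_cam"]); P=p@T[:3,:3].T+T[:3,3]; P[z==0]=np.nan; return P
def wrist(name=None):
    s=readout.state(); c=viewer.camera("wrist")
    v,u=np.mgrid[:400,:640]; dx=u-c["cx"]; dy=v-c["cy"]; r=np.hypot(dx,dy)+1e-9; th=np.hypot(dx/c["fx"],dy/c["fy"])
    k=np.tan(th)/r; z=c["z_map"]
    p=np.stack([dx*k*z,-dy*k*z,-z],-1)
    H=c["hand_eye"]; p=p@H[:3,:3].T+H[:3,3]
    P=p@R.from_quat(s["eef_rot"]).as_matrix().T+s["position"]; P[(z==0)|(th>1.5)]=np.nan
    if name: cv2.imwrite(f"pics/{name}.png",c["img"][:,:,::-1]); np.savez(name+".npz",P=P,img=c["img"],H=H,pos=s["position"],q=s["eef_rot"],f=c["fx"],cx=c["cx"],cy=c["cy"])
    return P,c,s
E
python3 - <<'E'
from h import *
c=dict(np.load("top0.npz")); P=cloud(c)
def box(n,u0,u1,v0,v1,zmin,zmax):
    q=P[v0:v1,u0:u1].reshape(-1,3); q=q[(q[:,2]>zmin)&(q[:,2]<zmax)]
    r=cv2.minAreaRect((q[:,:2]*1000).astype(np.float32))
    print(n,len(q),np.round(r[0],1),np.round(r[1],1),round(r[2],1),"z",np.round(np.percentile(q[:,2],[2,50,98]),3))
box("wide",355,398,145,200,.04,.12); box("narrow",268,298,145,195,.04,.12)
box("block",298,350,203,262,.006,.05); box("pad",298,350,203,262,.02,.05);box("stand",408,440,205,235,.03,.08);box("punch",408,440,205,235,.09,.14)
box("dropper",320,338,155,175,.03,.1)
box("spray",365,412,105,140,.05,.15);box("jar",245,275,230,262,.06,.2)
for y in range(150,196,4): print(np.round(P[y,368:386:8,:].ravel(),3))
E
```

```text
wide 850 [613.1 -26. ] [106.4  74.7] 8.8 z [0.044 0.075 0.1  ]
narrow 552 [617.  253.6] [ 56.2 104.2] 89.8 z [0.041 0.069 0.095]
block 1420 [433.6 131.4] [153.  170.5] 89.8 z [0.006 0.011 0.029]
pad 452 [436.7 132.3] [96.  59.7] 18.1 z [0.021 0.025 0.03 ]
stand 179 [ 470.9 -161.4] [41.  40.6] 89.8 z [0.034 0.06  0.071]
punch 41 [ 471.  -162.8] [15.1 15.3] 75.5 z [0.097 0.115 0.129]
dropper 66 [636.6 114.6] [23.6 24.2] 89.7 z [0.032 0.038 0.077]
spray 501 [768.8 -47.1] [59.4 85.5] 29.9 z [0.053 0.117 0.132]
jar 440 [399.8 307.9] [62.1 54.7] 19.7 z [0.065 0.137 0.143]
[ 0.683 -0.005  0.001  0.682 -0.029  0.005  0.683 -0.054 -0.   ]
[ 0.658  0.005  0.087  0.658 -0.017  0.086  0.657 -0.039  0.092]
[ 0.646  0.006  0.093  0.645 -0.016  0.097  0.645 -0.038  0.096]
[ 0.635  0.006  0.09   0.635 -0.016  0.091  0.635 -0.039  0.09 ]
[ 0.624  0.006  0.088  0.624 -0.017  0.085  0.624 -0.04   0.083]
[ 0.615  0.003  0.065  0.614 -0.018  0.077  0.614 -0.041  0.073]
[ 0.605  0.002  0.052  0.603 -0.019  0.067  0.603 -0.042  0.07 ]
[ 0.597 -0.003  0.011  0.592 -0.02   0.062  0.592 -0.044  0.058]
[ 0.583 -0.001  0.029  0.581 -0.021  0.054  0.581 -0.044  0.052]
[ 0.573 -0.003  0.006  0.57  -0.022  0.045  0.57  -0.045  0.044]
[ 0.561 -0.004 -0.     0.561 -0.028  0.001  0.561 -0.052  0.003]
[ 0.549 -0.003  0.005  0.549 -0.028  0.     0.549 -0.052  0.003]
```

```bash
cat >> h.py <<'E'
def plan(x,y,z,ang=None):
    s=readout.state(); M=R.from_quat(s["eef_rot"]).as_matrix()
    cur=np.degrees(np.arctan2(M[1,1],M[0,1])); roll=0
    if ang is not None: roll=-((ang-cur+180)%360-180)
    M2=M@R.from_euler("z",roll,degrees=True).as_matrix()
    d=M2.T@(np.array([x,y,z])-s["position"])*1000
    print("t",round(s["time_s"],2),"pos",np.round(s["position"]*1000,1),"yang %.1f"%cur,"tilt",np.round(M[2,:2],3),"F",np.round(s["force"],1),"gap",round(s["finger_gap"],3),"ff",round(s["finger_force"],1),"-> roll %.1f then d"%roll,np.round(d,1),"q6",round(s["qpos"][5],2))
E
python3 -c "
from h import *
plan(.434,.131,.25,100)
P,c,s=wrist(); print(np.round(c['hand_eye'],3).tolist(),c['fx'],c['cx'],c['cy'])"
```

```text
t 0.1 pos [249.9 572.4 233. ] yang 66.4 tilt [ 0.    -0.001] F [-0.   0.9 -0.5] gap 0.997 ff 0.0 -> roll -33.6 then d [-104.6 -466.6  -16.6] q6 -0.02
[[0.001, 0.966, 0.258, 0.07], [1.0, -0.001, -0.0, 0.001], [-0.0, 0.258, -0.966, -0.152], [0.0, 0.0, 0.0, 1.0]] 309.70691628693146 315.1739850194438 197.78780861231692
```

```bash
python3 -m inch '[{"translation":[0,0,-3],"roll":-6.7},{"translation":[0,0,-3],"roll":-6.7},{"translation":[0,0,-3],"roll":-6.7},{"translation":[0,0,-4],"roll":-6.7},{"translation":[0,0,-4],"roll":-6.7},{"translation":[-7,-31,0],"roll":0},{"translation":[-7,-31,0],"roll":0},{"translation":[-7,-31,0],"roll":0},{"translation":[-7,-31,0],"roll":0},{"translation":[-7,-31,0],"roll":0},{"translation":[-7,-31,0],"roll":0},{"translation":[-7,-31,0],"roll":0},{"translation":[-7,-31,0],"roll":0},{"translation":[-7,-31,0],"roll":0},{"translation":[-7,-31,0],"roll":0},{"translation":[-7,-31,0],"roll":0},{"translation":[-7,-31,0],"roll":0},{"translation":[-7,-31,0],"roll":0},{"translation":[-7,-31,0],"roll":0},{"translation":[-7,-31,0],"roll":0}]'
python3 -m inch '[{"translation":[0,0,0],"roll":0},{"translation":[0,0,0],"roll":0},{"translation":[0,0,0],"roll":0}]'
python3 - <<'E'
from h import *
P,c,s=wrist("w1"); plan(.56,-.025,.25,98.8)
E
```

```text
time_s: 1.82
position: [0.4338, 0.1312, 0.2507]
eef_rot: [-0.086, 0.996, 0.0, 0.0]
force: [0.3, 1.1, 0.4]
finger_gap: 1.0
finger_force: 0.0
time_s: 2.07
position: [0.4333, 0.1329, 0.2505]
eef_rot: [-0.086, 0.996, 0.0, -0.0]
force: [-0.3, -0.2, 0.5]
finger_gap: 1.003
finger_force: 0.0
t 2.12 pos [433.2 133.3 250.6] yang 99.9 tilt [0. 0.] F [ 0.7 -0.3 -0.2] gap 0.998 ff 0.0 -> roll 1.1 then d [-101.1 -175.8    0.5] q6 -1.47
```

View pics/w1.png

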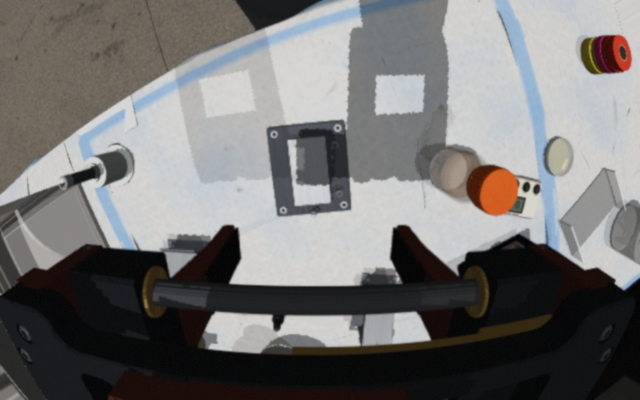

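The block is at (310,168) with its pins on the right (+y) and at the bottom (+x end, 315,210). The punch stand is at (115,165).

```bash
python3 - <<'E'
from h import *
d=np.load("w1.npz");P=d["P"]
def box(n,u0,u1,v0,v1,zmin,zmax):
    q=P[v0:v1,u0:u1].reshape(-1,3); q=q[(q[:,2]>zmin)&(q[:,2]<zmax)]
    r=cv2.minAreaRect((q[:,:2]*1000).astype(np.float32))
    print(n,len(q),np.round(r[0],1),np.round(r[1],1),round(r[2],1),"med",np.round(np.median(q,0),4)); return q
q=box("base",262,356,115,222,.006,.05); q=box("pad",262,356,115,222,.021,.0275); box("pins",262,356,115,222,.0285,.05)
print("table",np.nanmedian(P[60:110,250:330,2]))
# corners of base by colour: dark mask
m=(d["img"].max(2)<110); m[:112]=0;m[224:]=0;m[:,:260]=0;m[:,358:]=0
q=P[m&(P[...,2]>.005)&(P[...,2]<.014)]; r=cv2.minAreaRect((q[:,:2]*1000).astype(np.float32)); print("dark",r)
for v in range(120,216,4): print("".join("%3d"%(1000*z if z==z else -9) for z in P[v,264:354:3,2]))
box("punchcap",50,100,160,200,.05,.15)
E
```

```text
base 7188 [435.5 123.3] [131.7 125.9] 11.0 med [0.4282 0.1252 0.0117]
pad 1788 [434.5 132.9] [94.9 59.5] 17.4 med [0.4295 0.1261 0.0268]
pins 136 [438.  136.7] [97.9 59.9] 14.7 med [0.446  0.1381 0.0291]
table 0.0035880095655146937
dark ((430.7907409667969, 126.95228576660156), (117.91914367675781, 101.06291198730469), 15.078510284423828)
  3  4  3  3  3  3  3  5  3  5  3  4  3  1  2  3  2  2  1  3  3  3  4  7  8 10  9  3  3  2
  3  5  3  3  3  2  3  3  3  3  4  9 10  9 10 11 11 11 10 10 12 11 10  8 11 10 10  3  3  3
  3  8 10  9 10 10 11 11 11 10 10 10 11 11 10 10 11 10 11 11 12 10 10 10 14 13 10  8  3  4
  4  8 10 14 14 11 10 11 11 10 11 12 11 11 10  9 11 12 11 11 12 11 11 12 12 11 12  7  4  3
  5 11 11 13 14 10 12 10 11 10  9 11 10 11 11 10 14 19 26 27 26 12 10 11 11 10 10  8  3  3
  4  9 10 11 10 11 11 10 27 27 26 28 26 27 25 26 26 26 27 27 28 12 12 12 11 10 11 11  4  5
  4  3 10 10 11 10 10 11 27 25 26 27 27 26 26 25 28 24 27 27 28 10 12 31 11 10 10  9  5  5
  3  3 11 12 11 11 10 11  9 24 26 26 26 27 26 27 26 26 26 26 26 11 10 12 11 11 12 10  5 -9
  4  4  9 10 10 10 12 11 11 27 
[... 802 characters left out ...]
0 10 12 11  9 11 27 27 26 26 27 26 27 27 26 27 27 26  9 12 16 20 11 10 11  3
  4  4  5  6 10  9 12 11 10 11 27 26 27 27 27 25 26 27 25 26 26 27 11 10 29 12 30 10 11  3
  3  5  6  5 12 11 12 10 10 12 27 27 25 27 27 26 28 26 28 26 28 27 10 11 10 33 12 11 11  2
  4  4  5  5 11 10 11 10 12 10 11 27 27 27 29 27 26 27 28 28 28 27 10 11 11 12 10 11 12  3
  5  6  4  6 10  9 11 11 11 10 10 26 28 25 24 10 11 10 10 10 10 11 10  9 12 10 13 13 11  3
  5  4  6  4 10 11 13 13 10 11 11 10 10 10  9 11 15 18 11 11 12  9 10 11 10 11 11 11 11  3
  6  6  5  5  9 10 13 15 10 12 10 11 11 10 10 11 32 31  9 11 10  2  2  3  1  2  3  4  3  4
punchcap 876 [ 486.  -198.5] [ 41.2 111.1] 22.6 med [ 0.4701 -0.1591  0.0706]
```

```bash
python3 -m inch '[{"translation":[-21.2,-23.6,0],"roll":1.1},{"translation":[-21.2,-23.6,0],"roll":0},{"translation":[-21.2,-23.6,0],"roll":0},{"translation":[-21.2,-23.6,0],"roll":0},{"translation":[-21.2,-23.6,0],"roll":0},{"translation":[-21.2,-23.6,0],"roll":0},{"translation":[-21.2,-23.6,0],"roll":0},{"translation":[-21.2,-23.6,0],"roll":0},{"translation":[0,0,0],"roll":0},{"translation":[0,0,0],"roll":0},{"translation":[0,0,0],"roll":0}]' >/dev/null
python3 - <<'E'
from h import *
d=np.load("w1.npz");P=d["P"]
m=((P[...,2]>.021)&(P[...,2]<.0295)).astype(np.uint8); m[:112]=0;m[224:]=0;m[:,:260]=0;m[:,358:]=0
m=cv2.morphologyEx(m,cv2.MORPH_OPEN,np.ones((5,5),np.uint8))
q=P[m>0]; print("pad",cv2.minAreaRect((q[:,:2]*1000).astype(np.float32)), q.mean(0))
P,c,s=wrist("w2"); plan(.612,-.025,.2,98.8)
E
```

```text
pad ((431.4893798828125, 126.02434539794922), (85.19479370117188, 46.13710403442383), 14.464521408081055) [0.43012963 0.12575236 0.02704617]
t 3.08 pos [629.4 -25.8 250.3] yang 98.9 tilt [0.001 0.001] F [-0.2  0.8  0.1] gap 1.002 ff 0.0 -> roll 0.1 then d [17.   3.4 50.3] q6 -1.79
```

View pics/w2.png

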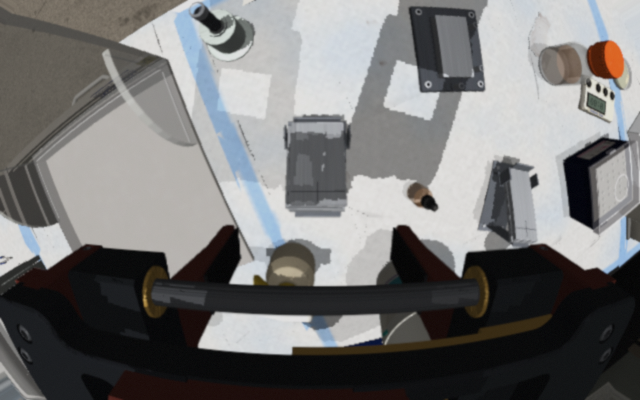

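The wide stack spans (288–350, 120–210) and the cross is near (320,190) at its high end. The block is at (447,48) and the dropper at (425,195).

```bash
python3 - <<'E'
from h import *
d=np.load("w2.npz");P=d["P"]*1000
q=P[112:218,278:360].reshape(-1,3); q=q[(q[:,2]>25)]
# ransac plane
rng=np.random.default_rng(0);best=(0,)
for i in range(500):
    a,b,c=q[rng.choice(len(q),3,False)]; n=np.cross(b-a,c-a); 
    if np.linalg.norm(n)<500: continue
    n/=np.linalg.norm(n); n*=np.sign(n[2]); k=(abs((q-a)@n)<1.5)
    if k.sum()>best[0]: best=(k.sum(),k)
k=best[1]; c0=q[k].mean(0); n=np.linalg.svd(q[k]-c0,full_matrices=False)[2][2]; n*=np.sign(n[2])
print("n",n,"tilt",np.degrees(np.arccos(n[2])),"yaw of upslope",np.degrees(np.arctan2(-n[1],-n[0])),c0,k.sum())
up=np.array([0,0,1])-n[2]*n; up/=np.linalg.norm(up); lat=np.cross(n,up)
w=(q-c0)@n; Q=np.c_[(q-c0)@up,(q-c0)@lat,w]
t=Q[abs(w)<2.5]
r=cv2.minAreaRect(t[:,:2].astype(np.float32)); print(r)
for lo,hi in ((-2.5,2.5),(-9,-3.5),(-15,-9.5),(-21,-15.5)):
    e=[]
    for u in range(-45,50,8):
        g=Q[(abs(Q[:,0]-u)<4)&(Q[:,2]>lo)&(Q[:,2]<hi)]
        e.append((u,len(g),*np.round(np.percentile(g[:,1],[1,99]),1)) if len(g)>3 else (u,len(g)))
    print(lo,hi,e)
print("ext u",[(v,np.round(np.percentile(Q[(abs(Q[:,1]-v)<5)&(abs(w)<2.5),0],[0.5,99.5]),1)) for v in (-20,-10,0,10,20)])
np.savez("pl.npz",c0=c0,up=up,lat=lat,n=n)
E
```

```text
n [-0.56694893 -0.0901391   0.81880636] tilt 35.034516204374505 yaw of upslope 9.033832523106081 [607.63829605 -26.11311323  74.72688027] 4620
((-2.725757598876953, 0.18042755126953125), (75.2731704711914, 102.31392669677734), 89.78067016601562)
-2.5 2.5 [(-45, 327, np.float64(-37.0), np.float64(37.6)), (-37, 354, np.float64(-36.7), np.float64(37.3)), (-29, 351, np.float64(-36.0), np.float64(36.5)), (-21, 342, np.float64(-29.5), np.float64(29.8)), (-13, 359, np.float64(-29.1), np.float64(29.4)), (-5, 363, np.float64(-28.9), np.float64(29.1)), (3, 384, np.float64(-29.7), np.float64(28.8)), (11, 382, np.float64(-29.5), np.float64(29.5)), (19, 391, np.float64(-29.3), np.float64(29.2)), (27, 419, np.float64(-28.9), np.float64(28.9)), (35, 404, np.float64(-28.8), np.float64(28.6)), (43, 428, np.float64(-28.5), np.float64(30.1))]
-9 -3.5 [(-45, 17, np.float64(-33.2), np.float64(35.2)), (-37, 10, np.float64(-32.8), np.float64(-31.5)), (-29, 28, np.float64(-37.2), np.float64(37.6)), (-21, 13, np.float64(-32.3), np.float64(-30.9)), (-13, 24, np.float64(-34.3), np.float64(-30.6)), (-5, 24, np.
[... 283 characters left out ...]
 np.float64(-33.4), np.float64(-30.0))]
-15 -9.5 [(-45, 8, np.float64(-34.8), np.float64(35.2)), (-37, 9, np.float64(-29.1), np.float64(35.1)), (-29, 14, np.float64(-37.6), np.float64(37.3)), (-21, 0), (-13, 0), (-5, 0), (3, 0), (11, 0), (19, 0), (27, 0), (35, 0), (43, 9, np.float64(-27.6), np.float64(28.2))]
-21 -15.5 [(-45, 0), (-37, 7, np.float64(-35.9), np.float64(-34.7)), (-29, 13, np.float64(-36.9), np.float64(37.8)), (-21, 0), (-13, 0), (-5, 0), (3, 0), (11, 0), (19, 0), (27, 0), (35, 0), (43, 13, np.float64(-29.7), np.float64(25.9))]
ext u [(-20, array([-52.7,  47.9])), (-10, array([-52.9,  48.1])), (0, array([-52.5,  48. ])), (10, array([-52.5,  48. ])), (20, array([-52.8,  48. ]))]
```

```bash
python3 -c "
from h import *
plan(.6018,-.0270,.083,99.0)"
```

```text
t 3.08 pos [629.4 -25.8 250.3] yang 98.9 tilt [0.001 0.001] F [-0.2  0.8  0.1] gap 1.002 ff 0.0 -> roll -0.1 then d [ 27.3   3.  167.3] q6 -1.79
```

```bash
python3 -m inch '[{"translation":[13.6,1.5,10],"roll":0},{"translation":[13.7,1.5,30],"roll":0},{"translation":[0,0,25],"roll":0},{"translation":[0,0,25],"roll":0},{"translation":[0,0,25],"roll":0},{"translation":[0,0,20],"roll":0},{"translation":[0,0,15],"roll":0},{"translation":[0,0,10],"roll":0},{"translation":[0,0,7],"roll":0},{"translation":[0,0,0],"roll":0},{"translation":[0,0,0],"roll":0},{"translation":[0,0,0],"roll":0},{"translation":[0,0,0],"roll":0}]'; python3 -c "
from h import *
wrist('w3');plan(.6018,-.0270,.083,99.0)"
```

```text
time_s: 4.17
position: [0.6037, -0.0286, 0.0848]
eef_rot: [-0.077, 0.997, -0.0, 0.001]
force: [-0.4, -0.4, 0.3]
finger_gap: 1.0
finger_force: 0.0
t 4.22 pos [603.6 -28.6  84.7] yang 98.8 tilt [-0.002 -0.   ] F [-0.1 -0.2  0.2] gap 0.998 ff 0.0 -> roll -0.2 then d [1.5 1.9 1.7] q6 -1.79
```

View pics/w3.png

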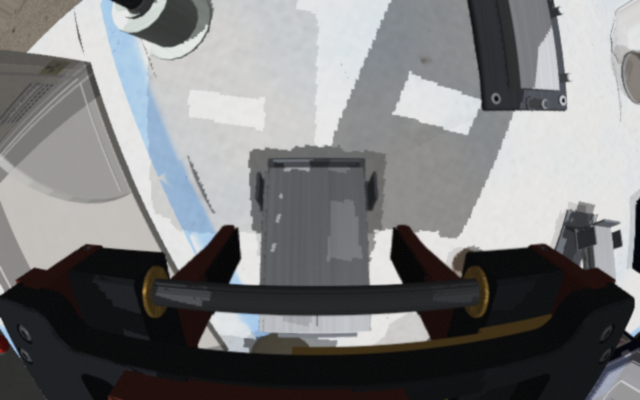

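Plate edges sit at columns ~262 and ~370, midway between the fingertips (238, 395). I'll re-fit from this close view.

```bash
python3 - <<'E'
from h import *
d=np.load("w3.npz");P=d["P"]*1000; L=np.load("pl.npz"); c0,up,lat,n=[L[k] for k in("c0","up","lat","n")]
q=P[140:255,230:400].reshape(-1,3); q=q[np.isfinite(q[:,0])]; q=q[q[:,2]>20]
Q=np.c_[(q-c0)@up,(q-c0)@lat,(q-c0)@n]
g=Q[(abs(Q[:,1])<24)&(Q[:,0]<0)&(Q[:,0]>-45)]; print("w off",np.median(g[:,2]),len(g))
b=np.median(g[:,2])
for u in range(-48,20,6):
    t=Q[(abs(Q[:,0]-u)<3)&(abs(Q[:,2]-b)<2)&(abs(Q[:,1])<34)]
    if len(t)>5: print(u,len(t),np.round(np.percentile(t[:,1],[1,99]),1))
t=Q[(abs(Q[:,1])<20)&(abs(Q[:,2]-b)<2)]; print("lower end",np.percentile(t[:,0],.5))
M=R.from_quat(d["q"]).as_matrix(); print("tcp lat",(d["pos"]*1000-c0)@lat)
E
```

```text
w off 0.045284540997877286 5777
-48 829 [-29.5  28.8]
-42 861 [-29.4  29.2]
-36 899 [-29.3  29.3]
-30 907 [-29.3  29.2]
-24 957 [-29.1  29.2]
-18 976 [-29.2  29.1]
-12 1014 [-29.3  29.1]
-6 1026 [-29.2  29.1]
0 1041 [-29.3  29.3]
6 12 [18.  29.8]
lower end -52.876706422200506
tcp lat -1.8213405211198932
```

```bash
python3 -m inch '[{"translation":[1.5,1.9,1.5],"roll":0},{"translation":[0,0,0],"roll":0},{"translation":[0,0,0],"roll":0},{"translation":[0,0,0],"roll":0},{"translation":[0,0,0],"roll":0},{"translation":[0,0,0],"roll":0}]'
python3 -c "
from h import *
plan(.6018,-.0270,.083,99.0)"
```

```text
time_s: 4.72
position: [0.6013, -0.027, 0.0822]
eef_rot: [-0.077, 0.997, -0.0, 0.0]
force: [-0.7, 0.5, -0.5]
finger_gap: 1.003
finger_force: 0.0
t 4.72 pos [601.3 -27.   82.2] yang 98.8 tilt [-0. -0.] F [-0.7  0.5 -0.5] gap 1.003 ff 0.0 -> roll -0.2 then d [-0.5 -0.1 -0.8] q6 -1.79
```

```bash
python3 -m inch '[{"translation":[0,0,-0.8],"roll":0},{"translation":[0,0,0],"roll":0},{"translation":[0,0,0],"roll":0},{"translation":[0,0,0],"roll":0},{"translation":[0,0,0],"roll":0},{"translation":[0,0,0],"roll":0},{"translation":[0,0,0],"roll":0},{"translation":[0,0,0],"roll":0},{"translation":[0,0,0],"roll":0},{"translation":[0,0,0],"roll":0}]' 255
```

```text
time_s: 5.55
position: [0.6013, -0.027, 0.083]
eef_rot: [-0.077, 0.997, -0.0, 0.0]
force: [0.2, -0.9, 0.4]
finger_gap: 0.659
finger_force: 30.0
```

```bash
python3 -m inch '[{"translation":[0,0,-2],"roll":0},{"translation":[0,0,-4],"roll":0},{"translation":[0,0,-6],"roll":0},{"translation":[0,0,-8],"roll":0},{"translation":[0,0,-10],"roll":0},{"translation":[0,0,-15],"roll":0},{"translation":[0,0,-15],"roll":0},{"translation":[0,0,-20],"roll":0},{"translation":[0,0,-20],"roll":0},{"translation":[0,0,-20],"roll":0},{"translation":[0,0,0],"roll":0},{"translation":[0,0,0],"roll":0},{"translation":[0,0,0],"roll":0}]'
python3 -c "
from h import *
wrist('w4');plan(.430,.126,.2,104.7)"
```

```text
time_s: 6.63
position: [0.6006, -0.0269, 0.2024]
eef_rot: [-0.077, 0.997, 0.0, -0.0]
force: [0.2, 0.0, -2.8]
finger_gap: 0.655
finger_force: 30.0
t 6.68 pos [600.3 -26.9 201.9] yang 98.8 tilt [0.002 0.   ] F [-0.8 -0.1 -3.4] gap 0.657 ff 30.0 -> roll -5.9 then d [125.9 191.1   2.2] q6 -1.79
```

View pics/w4.png

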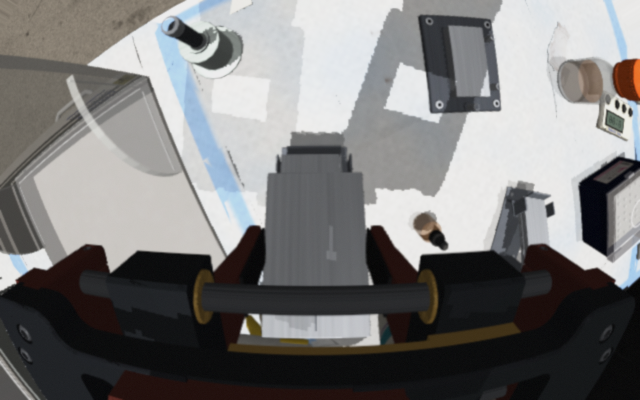

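One plate is held (2.8 N). Next I measure its pose in the grip.

```bash
python3 - <<'E'
from h import *
d=np.load("w4.npz");P=d["P"]*1000
M=R.from_quat(d["q"]).as_matrix(); T=(P-d["pos"]*1000)@M
q=T[175:258,255:380].reshape(-1,3); q=q[np.isfinite(q[:,0])&(q[:,2]<45)]
rng=np.random.default_rng(0);best=(0,)
for i in range(300):
    a,b,c=q[rng.choice(len(q),3,False)]; n=np.cross(b-a,c-a)
    if np.linalg.norm(n)<200: continue
    n/=np.linalg.norm(n); k=(abs((q-a)@n)<1)
    if k.sum()>best[0]: best=(k.sum(),k)
k=best[1]; c0=q[k].mean(0); n=np.linalg.svd(q[k]-c0,full_matrices=False)[2][2]; n*=-np.sign(n[2])
print(k.sum(),"normal tool",n,"tilt",np.degrees(np.arctan2(n[0],-n[2])))
up=np.array([-1,0,0]);up=up-(up@n)*n;up/=np.linalg.norm(up)
g=q[k]; u=(g-c0)@up; print("low end (tool)",c0+np.percentile(u,.5)*up,"centre top face",c0+(np.percentile(u,.5)+50)*up,"y ext",np.percentile(g[:,1],[1,99]))
E
```

```text
7288 normal tool [ 0.59995768 -0.00599617 -0.80000927] tilt 36.867639250967414
low end (tool) [33.57121356  1.16845325 38.39328744] centre top face [-6.43037332  0.94362167  8.39624597] y ext [-28.07517426  30.01239244]
```

```bash
python3 -c "
from h import *
plan(.4238,.1214,.12,104.7)"
```

```text
t 6.68 pos [600.3 -26.9 201.9] yang 98.8 tilt [0.002 0.   ] F [-0.8 -0.1 -3.4] gap 0.657 ff 30.0 -> roll -5.9 then d [133.  188.2  82.2] q6 -1.79
```

```bash
python3 -m inch '[{"translation":[0,0,0],"roll":-2.9},{"translation":[0,0,0],"roll":-3},{"translation":[7,10,0],"roll":0},{"translation":[14,20,0],"roll":0},{"translation":[14,20,0],"roll":0},{"translation":[14,20,0],"roll":0},{"translation":[14,20,0],"roll":0},{"translation":[14,20,0],"roll":0},{"translation":[14,20,5],"roll":0},{"translation":[14,20,10],"roll":0},{"translation":[14,20,15],"roll":0},{"translation":[10,13,15],"roll":0},{"translation":[4,5.2,15],"roll":0},{"translation":[0,0,12],"roll":0},{"translation":[0,0,10],"roll":0},{"translation":[0,0,0],"roll":0},{"translation":[0,0,0],"roll":0},{"translation":[0,0,0],"roll":0},{"translation":[0,0,0],"roll":0},{"translation":[0,0,0],"roll":0}]'
python3 - <<'E'
from h import *
plan(.4238,.1214,.075,104.7)
wrist("w5")
E
```

```text
time_s: 8.35
position: [0.4254, 0.1213, 0.1216]
eef_rot: [-0.128, 0.992, 0.0, 0.001]
force: [-0.6, 0.4, -3.1]
finger_gap: 0.653
finger_force: 30.0
t 8.35 pos [425.4 121.3 121.6] yang 104.7 tilt [-0.001  0.   ] F [-0.6  0.4 -3.1] gap 0.653 ff 30.0 -> roll -0.0 then d [ 1.6  0.5 46.6] q6 -1.58
```

View pics/w5.png

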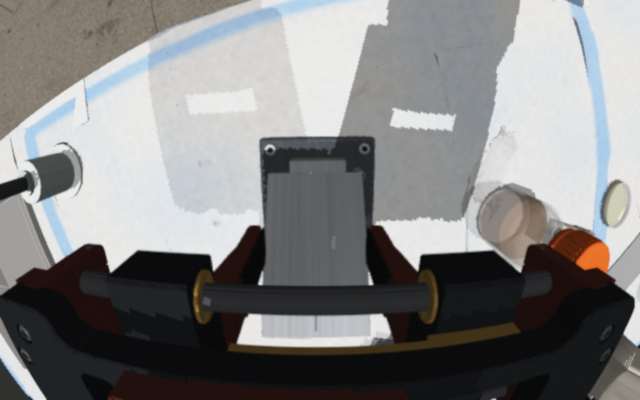

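The tilted plate is square over the block: base columns 262–375, plate 267–367. Now I lower it with force checks.

```bash
python3 -m inch '[{"translation":[1.2,0.5,10],"roll":0},{"translation":[0,0,15],"roll":0},{"translation":[0,0,12],"roll":0},{"translation":[0,0,6],"roll":0},{"translation":[0,0,4],"roll":0},{"translation":[0,0,3],"roll":0},{"translation":[0,0,3],"roll":0},{"translation":[0,0,3],"roll":0},{"translation":[0,0,3],"roll":0},{"translation":[0,0,0],"roll":0},{"translation":[0,0,0],"roll":0},{"translation":[0,0,0],"roll":0}]'
python3 -m inch '[{"translation":[0,0,3],"roll":0},{"translation":[0,0,3],"roll":0},{"translation":[0,0,3],"roll":0},{"translation":[0,0,3],"roll":0},{"translation":[0,0,2],"roll":0},{"translation":[0,0,0],"roll":0},{"translation":[0,0,0],"roll":0},{"translation":[0,0,0],"roll":0}]'
```

```text
time_s: 9.4
position: [0.4233, 0.1214, 0.062]
eef_rot: [-0.128, 0.992, -0.0, -0.0]
force: [-0.6, -0.2, -1.8]
finger_gap: 0.654
finger_force: 30.0
time_s: 10.07
position: [0.4236, 0.1215, 0.048]
eef_rot: [-0.128, 0.992, 0.0, 0.0]
force: [0.9, 0.8, 0.0]
finger_gap: 0.657
finger_force: 30.0
```

```bash
python3 -m inch '[{"translation":[0,0,3],"roll":0},{"translation":[0,0,3],"roll":0},{"translation":[0,0,2],"roll":0},{"translation":[0,0,1],"roll":0},{"translation":[0,0,0],"roll":0},{"translation":[0,0,0],"roll":0},{"translation":[0,0,0],"roll":0}]'
cat >> h.py <<'E'
B=np.array([430.8,126.3]); BY=np.radians(14.7)
def plate(name):
    P,c,s=wrist(name); P=P*1000; Q=P.copy(); d=P[...,:2]-B
    Q[...,0]=d[...,0]*np.cos(BY)+d[...,1]*np.sin(BY); Q[...,1]=-d[...,0]*np.sin(BY)+d[...,1]*np.cos(BY)
    return Q,c,s
E
python3 - <<'E'
from h import *
Q,c,s=plate("w6"); plan(.43,.126,.1)
g=Q[100:300,200:420].reshape(-1,3); g=g[np.isfinite(g[:,0])]
m=(abs(g[:,0])<48)&(abs(g[:,1])<27)&(g[:,2]>22)&(g[:,2]<50); t=g[m]
A=np.c_[t[:,:2],np.ones(len(t))]; k=np.linalg.lstsq(A,t[:,2],rcond=None)[0]; print(len(t),"plane",k, t[:,0].min(),t[:,0].max())
E
```

```text
time_s: 10.65
position: [0.4238, 0.1232, 0.0424]
eef_rot: [-0.128, 0.992, 0.001, 0.001]
force: [-15.9, 14.3, 65.0]
finger_gap: 0.595
finger_force: 47.2
t 10.7 pos [423.8 123.2  42.4] yang 104.7 tilt [-0.002  0.001] F [-16.7  15.1  64.4] gap 0.585 ff 47.2 -> roll 0.0 then d [ -6.8   1.2 -57.6] q6 -1.58
11002 plane [6.89354835e-03 2.93296206e-02 3.40450393e+01] -47.987742417739845 21.012117264013515
```

The fingertips have slipped over the plate edge, since the grip was near the tips, so I back off and open.

```bash
python3 -m inch '[{"translation":[0,0,-1],"roll":0},{"translation":[0,0,-1],"roll":0},{"translation":[0,0,-1],"roll":0},{"translation":[0,0,-1],"roll":0},{"translation":[0,0,0],"roll":0},{"translation":[0,0,0],"roll":0},{"translation":[0,0,0],"roll":0}]'
python3 -m inch '[{"translation":[0,0,0],"roll":0},{"translation":[0,0,0],"roll":0},{"translation":[0,0,0],"roll":0},{"translation":[0,0,0],"roll":0},{"translation":[0,0,-10],"roll":0},{"translation":[-10,0,-20],"roll":0},{"translation":[-20,0,-25],"roll":0},{"translation":[-20,0,-25],"roll":0},{"translation":[-20,0,-25],"roll":0},{"translation":[-10,0,-25],"roll":0},{"translation":[0,0,0],"roll":0},{"translation":[0,0,0],"roll":0},{"translation":[0,0,0],"roll":0},{"translation":[0,0,0],"roll":0}]' 0
python3 - <<'E'
from h import *
Q,c,s=plate("w7"); plan(.43,.126,.1)
E
```

```text
time_s: 11.28
position: [0.4244, 0.1225, 0.044]
eef_rot: [-0.128, 0.992, 0.001, 0.001]
force: [-3.0, 8.3, 18.3]
finger_gap: 0.144
finger_force: 32.8
time_s: 12.45
position: [0.4991, 0.1412, 0.1716]
eef_rot: [-0.128, 0.992, -0.0, -0.002]
force: [-0.8, 0.1, -0.1]
finger_gap: 1.0
finger_force: 0.0
t 12.5 pos [499.3 141.3 171.6] yang 104.7 tilt [ 0.003 -0.   ] F [ 0.3 -0.8 -1.1] gap 1.002 ff 0.0 -> roll 0.0 then d [70.6  2.8 71.8] q6 -1.57
```

View pics/w7.png

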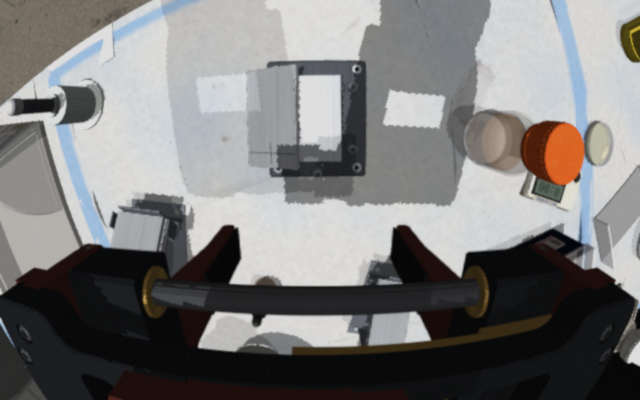

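The plate was dragged off the -y side: it now lies at (248–298, 65–168) beside the pad (298–345), cross at (275,150). I'll measure its pose and re-fit the block.

```bash
python3 - <<'E'
from h import *
d=np.load("w7.npz");P=d["P"]*1000; dd=P[...,:2]-B
Q=P.copy();Q[...,0]=dd[...,0]*np.cos(BY)+dd[...,1]*np.sin(BY); Q[...,1]=-dd[...,0]*np.sin(BY)+dd[...,1]*np.cos(BY)
for v in range(55,190,6): print(v,"".join("%4d"%(z if z==z else -9) for z in Q[v,236:372:4,2]))
g=Q[72:165,252:296].reshape(-1,3); g=g[np.isfinite(g[:,0])]
c0=np.median(g,0); 
for _ in range(3):
    n=np.linalg.svd(g-g.mean(0),full_matrices=False)[2][2]; k=abs((g-g.mean(0))@n)<2; g=g[k]
n*=np.sign(n[2]); print("normal(block)",n,len(g),"tiltdeg",np.degrees(np.arccos(n[2])))
up=np.array([1,0,0]);up=up-(up@n)*n;up/=np.linalg.norm(up);lat=np.cross(n,up)
q=Q[50:185,235:305].reshape(-1,3);q=q[np.isfinite(q[:,0])];w=(q-g.mean(0))@n;q=q[abs(w)<2];r=q-g.mean(0)
rect=cv2.minAreaRect(np.c_[r@up,r@lat].astype(np.float32));print(rect); 
print("centre topface block",g.mean(0)+rect[0][0]*up+rect[0][1]*lat)
# pad refit
m=((Q[...,2]>21)&(Q[...,2]<29.5)).astype(np.uint8);m[:60]=0;m[180:]=0;m[:,:300]=0;m[:,365:]=0
m=cv2.morphologyEx(m,cv2.MORPH_OPEN,np.ones((5,5),np.uint8)); print("pad in block",cv2.minAreaRect(Q[m>0][:,:2].astype(np.float32)))
m=(Q[...,2]>28.5)&(Q[...,2]<36);m[:60]=0;m[180:]=0;m[:,:346]=0;m[:,365:]=0
lab,L,st,ce=cv2.connectedComponentsWithStats(m.astype(np.uint8))
for i in range(1,lab):
    if st[i,4]>4: print("pin",np.round(np.median(Q[L==i],0),1),st[i,4])
E
```

```text
55    3   3   3   4   1   3   4   2   5   3   5   4   5   4   4   4   3   3   4   2   1   2   3   3   3   3   3   4   3   3   3   2   2   2
61    4   4   3   2   6   4   3   3   5   9   8   9   9   9   9  11  10   9  11  10   9   9  10  11  10  11  12  10   9  10  11   8  10   3
67    2   4   3   2   4   3   4   3  10  23  24  28  29  33  34  33  10  12  10  10  10  10  10   9  10  11  10  11  10  11  13  14  11   4
73    4   4   3   7  10  12  17  17  22  22  25  26  30  32  34  33  11   9  12  10  11  10  10  12  11  10  10   9   9  12  13   9   9   3
79    5   2   3   8  11  13  15  18  20  21  25  27  30  31  34  33  26  28  27  25  26  26  25  25  25  26  26  10  11   9  11  12  11   4
85    3   2   3   6  11  14  15  17  19  22  24  26  30  30  33  33  26  26  26  27  27  26  27  26  25  26  26   9  11  11  11   9  10   5
91    2   2   3   6   9  11  15  18  19  23  24  27  28  31  33  32  26  26  27  28  26  25  27  26  26  27  27  10  12  22  12   9   9   3
97    3   2   3   6  10  12  14  17  19  22  24  26  28  31  34  34  27  26  26  27  27  27  26  26  26  26  27  12  11 
[... 1844 characters left out ...]
   3   3
181    6   5   4   4   4   5   4   3   1   3   1   2   2   3   2   2   2   3   2   3   2   3   3   3   2   2   2   3   2   2   3   4   2   2
187    5   4   4   2   1   3   2   2   1   2   2   1   1   1   2   3   1   1   3   3   2   2   2   1   3   4   3   3   2   2   3   2   2   2
normal(block) [ 0.00373818 -0.49038952  0.87149535] 4068 tiltdeg 29.36712358766328
((-2.88531494140625, -9.707195281982422), (143.88525390625, 72.90496826171875), 0.9227186441421509)
centre topface block [ -2.59118062 -51.03938438  18.25559856]
pad in block ((0.5630912780761719, 3.1148452758789062), (39.054405212402344, 83.566162109375), 89.83018493652344)
pin [-29.1  32.7  31.6] 27
pin [29.  31.9 31.8] 19
```

```bash
cat >> h.py <<'E'
def bplan(x,y,z,ang=104.7):
    plan((B[0]+x*np.cos(BY)-y*np.sin(BY))/1000,(B[1]+x*np.sin(BY)+y*np.cos(BY))/1000,z/1000,ang)
E
python3 - <<'E'
from h import *
P=np.load("w7.npz")["P"]*1000; dd=P[...,:2]-B
Q=P.copy();Q[...,0]=dd[...,0]*np.cos(BY)+dd[...,1]*np.sin(BY); Q[...,1]=-dd[...,0]*np.sin(BY)+dd[...,1]*np.cos(BY)
for y in (-65,-55,-45,-35,-25):
    g=Q[50:185,235:305].reshape(-1,3); g=g[(abs(g[:,1]-y)<3)&(abs(g[:,2]-(34.7+(y+20)*.563))<4)]; print(y,len(g),np.percentile(g[:,0],[.5,99.5]),np.median(g[:,2]))
g=Q[90:140,235:305].reshape(-1,3);g=g[(g[:,2]>30)];print("high edge y",np.percentile(g[:,1],[50,98]))
bplan(-72,-45,60); bplan(-72,-45,23.5)
E
```

```text
-65 558 [-49.8777503   65.29373878] 10.211998849164072
-55 533 [-49.58481748  49.45977702] 16.08566539188011
-45 574 [-49.98055692  48.82566653] 21.575423793281814
-35 598 [-49.89239167  48.9294503 ] 27.313802810966266
-25 623 [-49.46893685  48.88958709] 33.05718009634198
high edge y [-23.36970942 -17.84802071]
t 12.5 pos [499.3 141.3 171.6] yang 104.7 tilt [ 0.003 -0.   ] F [ 0.3 -0.8 -1.1] gap 1.002 ff 0.0 -> roll 0.0 then d [141.6 -42.1 112.1] q6 -1.57
t 12.5 pos [499.3 141.3 171.6] yang 104.7 tilt [ 0.003 -0.   ] F [ 0.3 -0.8 -1.1] gap 1.002 ff 0.0 -> roll 0.0 then d [141.5 -42.1 148.6] q6 -1.57
```

```bash
python3 -m inch '[{"translation":[23.6,-7,0],"roll":0},{"translation":[23.6,-7,0],"roll":0},{"translation":[23.6,-7,0],"roll":0},{"translation":[23.6,-7,0],"roll":0},{"translation":[23.6,-7,0],"roll":0},{"translation":[23.6,-7,20],"roll":0},{"translation":[0,0,25],"roll":0},{"translation":[0,0,25],"roll":0},{"translation":[0,0,25],"roll":0},{"translation":[0,0,20],"roll":0},{"translation":[0,0,18],"roll":0},{"translation":[0,0,9],"roll":0},{"translation":[0,0,6],"roll":0},{"translation":[0,0,0],"roll":0},{"translation":[0,0,0],"roll":0},{"translation":[0,0,0],"roll":0},{"translation":[0,0,0],"roll":0}]' 255
python3 -c "
from h import *
bplan(-72,-45,23.5)"
```

```text
time_s: 13.92
position: [0.3752, 0.0653, 0.0257]
eef_rot: [-0.128, 0.992, 0.0, 0.001]
force: [0.3, -0.5, 0.8]
finger_gap: -0.002
finger_force: 0.0
t 13.92 pos [375.2  65.3  25.7] yang 104.7 tilt [-0.002 -0.   ] F [ 0.3 -0.5  0.8] gap -0.002 ff 0.0 -> roll 0.0 then d [ 2.7 -0.1  2.2] q6 -1.69
```

```bash
python3 -m inch '[{"translation":[-4,0,1.5],"roll":0},{"translation":[-5,0,0],"roll":0},{"translation":[-5,0,0],"roll":0},{"translation":[-5,0,0],"roll":0},{"translation":[-5,0,0],"roll":0},{"translation":[-5,0,0],"roll":0},{"translation":[-5,0,0],"roll":0},{"translation":[-5,0,0],"roll":0},{"translation":[-5,0,0],"roll":0},{"translation":[-5,0,0],"roll":0},{"translation":[0,0,0],"roll":0},{"translation":[0,0,0],"roll":0}]'
cat >> h.py <<'E'
def grid(Q,x0,x1,y0,y1,st=8,zmin=-9):
    ok=np.isfinite(Q[...,0]); g=Q[ok]
    for x in range(x0,x1,st):
        r=[]
        for y in range(y0,y1,st):
            k=(abs(g[:,0]-x)<st/2)&(abs(g[:,1]-y)<st/2); r.append("%4d"%np.median(g[k,2]) if k.sum()>2 else "   .")
        print("%5d"%x,"".join(r))
E
python3 - <<'E'
from h import *
Q,c,s=plate("w8"); bplan(-20,-45,23.5)
c=viewer.camera("top"); P=cloud(c)*1000; d=P[...,:2]-B; P=np.dstack([d[...,0]*np.cos(BY)+d[...,1]*np.sin(BY),-d[...,0]*np.sin(BY)+d[...,1]*np.cos(BY),P[...,2]])
print("y -100..50"); grid(P,-60,140,-100,50)
E
```

```text
time_s: 14.92
position: [0.423, 0.0779, 0.0235]
eef_rot: [-0.128, 0.992, 0.0, 0.001]
force: [0.4, -0.5, 0.1]
finger_gap: 0.005
finger_force: 0.0
t 14.97 pos [422.6  77.8  23.5] yang 104.7 tilt [-0.001 -0.   ] F [0.1 0.8 0.4] gap 0.007 ff 0.0 -> roll 0.0 then d [-0.3 -0.2  0. ] q6 -1.67
y -100..50
  -60  478 479 476 529 548 557 559 566 568 571 574 576 575 558 485 483   .   .   .
  -52  471 472 460 464 486 507 517 527 531 531 535 521 515 479 480 481 137 135   .
  -44  460 461 424 454 462 468 475 487 486 480 473 465 459 473 475 477 134 132 135
  -36  444 446 396 361 361 361 362 456 460 458 457 455 455 465 466 346 135 135 134
  -28  429 431 366 363 363 363 363 363 362 362 362 361 361 451 450 243 133 134 134
  -20  415 412 363 363 363 364 364 363 364 364 363 363 363 432 436 135 135 134 135
  -12  398 395 363 363 362 362 362 364 363 364 363 363 385 418 417 135 135 135 134
   -4  381 378 359 360 359 361 360 360 362 361 362 361 396 403 402 135 135 136 133
    4  364 363 352 354 354 356 356 357 358 357 359 359 380 387 387 133 135 134 133
   12  347 343 343 344 344 346 346 348 350 351 352 352 
[... 572 characters left out ...]
   1   0   2   3   1   1   1   1   0
   76    3   4   2   4   8  15  15  22  27  31   2   1   1   2   1   3   0   1   1
   84    2   0   1   3   9  13  17  23  27  30   2   2   0   0   2   0   0   0   0
   92    1   1   1   2   6  12  16  20  24  29   3   1   0   1   1   0   0   0   1
  100    0   0   3   0   1   0   0   0   2   0   1   2   0   0   1   2   3   0   2
  108    0   0   1   0   2   1   2   1   0   0   0   2   1   1   0   2   1   1   1
  116    0   0   1   0   0   1   0   0   0   0   0   0   2   1  -1   0   2   2   0
  124    0   0   1   1  -1  -1  -2  -1   2   0   0   1  -2   0   1   1   1   0   0
  132    0   1   0   0   2   0   1   0   0   0   2   0   1   1   1   2   0   2   0
```

```bash
python3 -m inch '[{"translation":[-5,0,0.5],"roll":0},{"translation":[-5,0,0.5],"roll":0},{"translation":[-5,0,0],"roll":0},{"translation":[-5,0,0],"roll":0},{"translation":[-5,0,0],"roll":0},{"translation":[-5,0,0],"roll":0},{"translation":[-5,0,0],"roll":0},{"translation":[-5,0,0],"roll":0},{"translation":[0,0,0],"roll":0},{"translation":[0,0,0],"roll":0}]'
cat >> h.py <<'E'
def top():
    c=viewer.camera("top"); P=cloud(c)*1000; d=P[...,:2]-B
    return np.dstack([d[...,0]*np.cos(BY)+d[...,1]*np.sin(BY),-d[...,0]*np.sin(BY)+d[...,1]*np.cos(BY),P[...,2]])
E
python3 - <<'E'
from h import *
bplan(20,-45,22.5); grid(top(),20,180,-100,50)
E
```

```text
time_s: 15.85
position: [0.4616, 0.0881, 0.0226]
eef_rot: [-0.128, 0.992, 0.0, 0.001]
force: [-0.4, -0.3, 0.4]
finger_gap: 0.007
finger_force: 0.0
t 15.85 pos [461.6  88.1  22.6] yang 104.7 tilt [-0.001 -0.   ] F [-0.4 -0.3  0.4] gap 0.007 ff 0.0 -> roll 0.0 then d [ 0.1 -0.2  0.1] q6 -1.66
   20  405 405 362 363 363 363 362 362 362 362 362 361 363 423 423   . 133 134 133
   28  391 389 361 361 361 362 361 362 363 361 362 363 363 408 407 134 134 134 133
   36  376 378 358 359 359 358 360 359 359 360 360 361 388 395 393 138 135 135 137
   44  363 359 354 354 354 356 356 356 356 357 357 357 376 380 376 134 134 134 135
   52  351 346 345 347 347 347 348 349 352 351 352 352 364 368 362 132 132 133  73
   60  334 328 325 328 334 334 337 339 340 341 342 341 351 353 341   8   7   6   6
   68    2   4   5   7  12  12  17  21  29  28  31   4 335 338 337   0   0   1   1
   76    2   3   3   5  12  14  16  22  24  30  15   1   1   2   1   2   2   0   2
   84    2   1   2   7  10  14  18  20  21  27  16   2   1   0   1   0   1   0   2
   92    1   0   0   4  10  13  16  20  24  28  14   1   1   
[... 151 characters left out ...]
   2   1   1   1   0   1   2   1   0
  116   -1   0   1   6   9  13  16  19  25  26  23   0   1   1   2   1   0   2   0
  124    3   0   0   3  11  11  16  18  23  26  25   0  -1   0   0   0   1   0   0
  132    0   0   0   3   8  11  15  20  23  28   2   1   0   1   1  -1   2   0   2
  140    1   0   0   0   0   0   0  -1   0  -1   1   0   1   0   0   1   0   2   1
  148    1   1   0   0   0  -1   0   0  -1   0  -2   0  -1   0   0   0   0   2   0
  156    0  -1   1   0  -1   0   2   0   0   0   0   0   1   0   1   0   1   0   2
  164    1   0   1   1   0   0  -1   1   0   0   0   0   2   0   1   1   0   2   2
  172   -2  -1   0   0  -2   0   0   0   0   0  -1   0   0   0   0   0   0   2   1
```

```bash
python3 -m inch '[{"translation":[-4,0,0],"roll":0},{"translation":[-4,0,0],"roll":0},{"translation":[-4,0,0],"roll":0},{"translation":[-4,0,0],"roll":0},{"translation":[-4,0,0],"roll":0},{"translation":[-4,0,0],"roll":0},{"translation":[-4,0,0],"roll":0},{"translation":[-4,0,0],"roll":0},{"translation":[-4,0,0],"roll":0},{"translation":[0,0,0],"roll":0},{"translation":[0,0,0],"roll":0}]'
python3 - <<'E'
from h import *
bplan(56,-45,22.5); grid(top(),50,190,-100,50)
E
```

```text
time_s: 16.82
position: [0.496, 0.0971, 0.0226]
eef_rot: [-0.128, 0.992, 0.0, 0.0]
force: [-0.1, -0.4, -0.2]
finger_gap: 0.005
finger_force: 0.0
t 16.82 pos [496.   97.1  22.6] yang 104.7 tilt [-0.001 -0.   ] F [-0.1 -0.4 -0.2] gap 0.005 ff 0.0 -> roll 0.0 then d [-0.3 -0.2  0.1] q6 -1.66
   50  407 409 363 362 363 362 362 363 362 361 361 362 363 423 423   . 133 135 138
   58  397 394 362 362 363 362 363 363 362 363 362 363 362 411 409   . 133 134 132
   66  385 380 361 360 361 361 361 362 361 363 362 362 376 398 396   . 134 134 136
   74  372 369 356 358 358 358 358 359 360 360 360 360 380 386 381   . 132 134 133
   82  358 357 351 352 354 352 354 354 354 356 356 356 367 372 369 136 133 132 133
   90  348 344 341 343 343 345 345 348 347 348 349 349 357 360 358   . 134 133   .
   98  332 332   . 331 331 335 335 335 335 339 338 341 348 348 349   .   1   0   0
  106    .   .   .   .   .   .   .   .   .   .   .   . 333 338   .   2   0   0   1
  114    1   0   1   4   5   3   4   4   6   1   5   2   .   .   .   1   2   1   2
  122    0   0   0   4   5   6   6   3   5   3   5   0   0   .   0   1   0   0   0
  130    0   0  -1   4   5   6   4   7   5   6   4   1   0   0   0   2   2   0   2
  138    1   0   0   6   6   4   6   7   4   4   5   0   1   3   0   2   1   0   2
  146    0   0   0   4   3   6   5   4   6   5   3  -2   1   0   0   0  -1   0   1
  154    0   1   0   5   6   4   6   3   6   6   5   1   1   1   0   2   1   0   0
  162    0   1  -3   2   6   6   2   4   6   2   3  -1   0   0   1   1   2   0   2
  170    0   0   0   0   0   1   0   0   2  -1   0  -2   0   1  -2   1   0   0   0
  178   -1   0   0   0   0   1   2   0   1   0   0   0  -1   0   0   0   1   0   2
  186    0   0   0   0  35  34   2   0   0   2   0   0   0   2   0   1  -1   0   1
```

The plate is flat on the table, so I raise, open and measure it closely.

```bash
python3 -m inch '[{"translation":[0,0,-25],"roll":0},{"translation":[0,0,-25],"roll":0},{"translation":[-15,0,-25],"roll":0},{"translation":[-20,0,-25],"roll":0},{"translation":[-20,0,-15],"roll":0},{"translation":[-20,-1,-12],"roll":0},{"translation":[-5,-1,0],"roll":0},{"translation":[0,0,0],"roll":0},{"translation":[0,0,0],"roll":0},{"translation":[0,0,0],"roll":0},{"translation":[0,0,0],"roll":0}]' 0
cat >> h.py <<'E'
def flat(Q,x,y,zlo,zhi,rad=70):
    m=((Q[...,2]>zlo)&(Q[...,2]<zhi)&(np.hypot(Q[...,0]-x,Q[...,1]-y)<rad)).astype(np.uint8)
    m[228:]=0
    m=cv2.morphologyEx(m,cv2.MORPH_OPEN,np.ones((5,5),np.uint8))
    n,L,st,ce=cv2.connectedComponentsWithStats(m); i=1+np.argmax(st[1:,4]); g=Q[L==i]
    print("flat",cv2.minAreaRect(g[:,:2].astype(np.float32)),st[i],"z",np.median(g[:,2])); return g
E
python3 - <<'E'
from h import *
Q,c,s=plate("w9"); bplan(115,-48,30)
print("table z",np.median(Q[100:220,250:390,2][Q[100:220,250:390,2]<4.5]))
g=flat(Q,115,-48,5,12)
grid(Q,60,172,-90,0,6)
E
```

```text
time_s: 17.78
position: [0.5715, 0.1149, 0.1481]
eef_rot: [-0.128, 0.992, -0.0, -0.002]
force: [-0.3, 0.5, -0.5]
finger_gap: 0.799
finger_force: 0.0
t 17.83 pos [571.9 115.  148.4] yang 104.7 tilt [0.002 0.   ] F [ 0.5  0.3 -0.4] gap 0.847 ff 0.0 -> roll 0.0 then d [ 18.3  -1.3 118.5] q6 -1.65
table z 2.3160507986293153
flat ((104.4518051147461, -54.67774200439453), (116.904296875, 77.05500793457031), 0.1841111034154892) [ 265   99   82  120 6669] z 6.992435115551143
   60    6   6   6   6   6   5   5   5  10   9   9   9   8   9  10
   66    6   5   5   6   6   6   7   6   6   6   6   6   6   2   2
   72    5   5   5   6   7   7   7   7   7   7   7   7   6   2   2
   78    4   3   3   7   6   7   7   7   7   7   7   6   6   2   2
   84    2   2   2   6   7   6   6   6   7   6   6   7   6   2   2
   90    2   2   2   7   7   7   6   7   7   7   7   7   7   2   2
   96    2   2   2   7   7   7   7   7   6   6   7   7   6   2   2
  102  237 235   3   7   6   6   7   7   7   7   7   7   6 233 236
  108  242 241 236 236 235 236 236 236 236 236 236 236 236 236 242
  114  254 242 256 256 256 256 255 255 255 255 255 256 257 254 252
  120  192 202   2   6   7   7   7   7   7   7   7   7 260 232 188
  126  181 197 170   7   7   6   7   7   7   7   7   6   6 180 198
  132    2 218 166   7   6   7   7   7   6   6   6   7   6 174 216
  138    1 210 156   7   7   6   6   6   7   7   6   6   6 165 208
  144    1 204 147   7   6   6   7   7   6   6   7   7   6 163 201
  150    1   1   1   6   6   7   7   7   7   7   6   7   7   2   2
  156    1   1   1   7   6   6   7   7   6   6   6   7   7   2   1
  162    1   1   1   6   7   6   7   6   7   6   6   7   6   2   2
  168    1   1   1   1   1   1   1   1   1   1   1   1   2   1   1
```

```bash
python3 - <<'E'
from h import *
P=np.load("w9.npz")["P"]*1000; dd=P[...,:2]-B
Q=np.dstack([dd[...,0]*np.cos(BY)+dd[...,1]*np.sin(BY),-dd[...,0]*np.sin(BY)+dd[...,1]*np.cos(BY),P[...,2]])
g=Q[np.isfinite(Q[...,0])]; g=g[(g[:,2]>4.6)&(g[:,2]<10)]
E=[]
for x in list(range(88,105,4))+list(range(122,164,4)):
    y=g[(abs(g[:,0]-x)<2)&(abs(g[:,1]+46)<34),1]; E.append((x,*np.percentile(y,[.5,99.5])))
E=np.array(E); print(np.round(E,1).tolist()); print("slopes",np.degrees(np.polyfit(E[:,0],E[:,1],1)[0]),np.degrees(np.polyfit(E[:,0],E[:,2],1)[0]),"mid",E[:,1:].mean())
for y in (-65,-55,-45,-35,-25): 
    x=g[(abs(g[:,1]-y)<3)&(g[:,0]>60),0]; print(y,np.percentile(x,99.5), end=" ")
E
```

```text
[[88.0, -75.2, -16.3], [92.0, -75.2, -16.6], [96.0, -75.3, -17.1], [100.0, -75.3, -17.1], [104.0, -75.4, -17.0], [122.0, -75.5, -16.7], [126.0, -74.9, -16.6], [130.0, -75.0, -16.5], [134.0, -75.0, -16.4], [138.0, -75.1, -16.3], [142.0, -75.2, -17.1], [146.0, -75.3, -17.1], [150.0, -75.4, -17.0], [154.0, -75.5, -16.9], [158.0, -75.7, -16.8], [162.0, -75.7, -16.7]]
slopes -0.1745670032953615 -0.07699833614303166 mid -46.034962076887425
-65 297.8550595932659 -55 304.5533911628191 -45 314.76547685703025 -35 162.42921953586628 -25 162.2488928612155
```

```bash
python3 -c "
from h import *
bplan(113.5,-46,12.5,104.6)"
```

```text
t 17.83 pos [571.9 115.  148.4] yang 104.7 tilt [0.002 0.   ] F [ 0.5  0.3 -0.4] gap 0.847 ff 0.0 -> roll 0.1 then d [ 19.8   0.7 136. ] q6 -1.65
```

```bash
python3 -m inch '[{"translation":[10,0.7,10],"roll":0},{"translation":[9.5,0,20],"roll":0},{"translation":[0,0,25],"roll":0},{"translation":[0,0,25],"roll":0},{"translation":[0,0,20],"roll":0},{"translation":[0,0,15],"roll":0},{"translation":[0,0,10],"roll":0},{"translation":[0,0,6],"roll":0},{"translation":[0,0,4],"roll":0},{"translation":[0,0,0],"roll":0},{"translation":[0,0,0],"roll":0},{"translation":[0,0,0],"roll":0},{"translation":[0,0,0],"roll":0},{"translation":[0,0,0],"roll":0}]' 0
python3 -c "
from h import *
bplan(113.5,-46,12.5,104.6)"
```

```text
time_s: 19.0
position: [0.5548, 0.1112, 0.0152]
eef_rot: [-0.128, 0.992, 0.0, 0.001]
force: [0.2, -1.5, -0.4]
finger_gap: 1.001
finger_force: 0.0
t 19.0 pos [554.8 111.2  15.2] yang 104.7 tilt [-0.001 -0.   ] F [ 0.2 -1.5 -0.4] gap 1.001 ff 0.0 -> roll 0.1 then d [2.6 0.1 2.7] q6 -1.65
```

```bash
python3 -m inch '[{"translation":[1.5,0,1],"roll":0},{"translation":[0,0,0],"roll":0},{"translation":[0,0,0],"roll":0},{"translation":[0,0,0],"roll":0},{"translation":[0,0,0],"roll":0}]'
python3 -m inch '[{"translation":[0,0,0],"roll":0},{"translation":[0,0,0],"roll":0},{"translation":[0,0,0],"roll":0},{"translation":[0,0,0],"roll":0},{"translation":[0,0,0],"roll":0},{"translation":[0,0,0],"roll":0},{"translation":[0,0,0],"roll":0},{"translation":[0,0,0],"roll":0},{"translation":[0,0,0],"roll":0}]' 255
python3 -c "
from h import *
bplan(113.5,-46,12.5,104.6)"
```

```text
time_s: 19.42
position: [0.5529, 0.1107, 0.0135]
eef_rot: [-0.128, 0.992, -0.0, 0.0]
force: [0.3, 0.5, 0.1]
finger_gap: 0.999
finger_force: 0.0
time_s: 20.17
position: [0.5529, 0.1107, 0.0135]
eef_rot: [-0.128, 0.992, -0.0, 0.0]
force: [0.6, -1.7, -0.1]
finger_gap: 0.678
finger_force: 30.0
t 20.17 pos [552.9 110.7  13.5] yang 104.7 tilt [ 0. -0.] F [ 0.6 -1.7 -0.1] gap 0.678 ff 30.0 -> roll 0.1 then d [0.6 0.1 1. ] q6 -1.65
```

```bash
python3 -m inch '[{"translation":[0,0,-4],"roll":0},{"translation":[0,0,-10],"roll":0},{"translation":[0,0,-15],"roll":0},{"translation":[0,0,-20],"roll":0},{"translation":[0,0,-15],"roll":0},{"translation":[10,3.5,0],"roll":0},{"translation":[18,7,0],"roll":0},{"translation":[18,7,0],"roll":0},{"translation":[18,7,0],"roll":0},{"translation":[18,7,0],"roll":0},{"translation":[18,7,0],"roll":0},{"translation":[10,3,0],"roll":0},{"translation":[6.5,1,0],"roll":0},{"translation":[0,0,0],"roll":0},{"translation":[0,0,0],"roll":0},{"translation":[0,0,0],"roll":0},{"translation":[0,0,0],"roll":0}]'
python3 -c "
from h import *
bplan(-2.4,-3.5,39.5,104.6)"
```

```text
time_s: 21.58
position: [0.4306, 0.1223, 0.0776]
eef_rot: [-0.128, 0.992, 0.0, 0.001]
force: [-0.2, -0.6, -2.8]
finger_gap: 0.677
finger_force: 30.0
t 21.58 pos [430.6 122.3  77.6] yang 104.7 tilt [-0.001 -0.   ] F [-0.2 -0.6 -2.8] gap 0.677 ff 30.0 -> roll 0.1 then d [ 1.2  0.3 38.1] q6 -1.58
```

```bash
python3 -m inch '[{"translation":[0,0.3,8],"roll":0},{"translation":[0,0,12],"roll":0},{"translation":[0,0,8],"roll":0},{"translation":[0,0,4],"roll":0},{"translation":[0,0,2],"roll":0},{"translation":[0,0,1],"roll":0},{"translation":[0,0,0],"roll":0},{"translation":[0,0,0],"roll":0},{"translation":[0,0,0],"roll":0},{"translation":[0,0,0],"roll":0}]'
python3 -m inch '[{"translation":[0,0,0.5],"roll":0},{"translation":[0,0,0.5],"roll":0},{"translation":[0,0,0.5],"roll":0},{"translation":[0,0,0],"roll":0},{"translation":[0,0,0],"roll":0},{"translation":[0,0,0],"roll":0}]'
```

```text
time_s: 22.42
position: [0.4296, 0.1226, 0.0428]
eef_rot: [-0.128, 0.992, 0.0, 0.0]
force: [0.8, 0.3, -2.8]
finger_gap: 0.674
finger_force: 30.0
time_s: 22.92
position: [0.4294, 0.1225, 0.041]
eef_rot: [-0.128, 0.992, -0.0, -0.0]
force: [-0.1, -0.4, -3.5]
finger_gap: 0.674
finger_force: 30.0
```

```bash
python3 -m inch '[{"translation":[0,0,0.5],"roll":0},{"translation":[0,0,0.5],"roll":0},{"translation":[0,0,0.5],"roll":0},{"translation":[0,0,0],"roll":0},{"translation":[0,0,0],"roll":0},{"translation":[0,0,0],"roll":0}]'; python3 -c "
from h import *
bplan(-2.4,-3.5,39.5,104.6)"
```

```text
time_s: 23.42
position: [0.4294, 0.1225, 0.0395]
eef_rot: [-0.128, 0.992, -0.0, -0.0]
force: [-0.0, 0.4, -2.9]
finger_gap: 0.68
finger_force: 30.0
t 23.42 pos [429.4 122.5  39.5] yang 104.7 tilt [ 0. -0.] F [-0.   0.4 -2.9] gap 0.68 ff 30.0 -> roll 0.1 then d [ 0.  -0.2 -0. ] q6 -1.58
```

```bash
python3 -m inch '[{"translation":[0,0,0.5],"roll":0},{"translation":[0,0,0],"roll":0},{"translation":[0,0,0],"roll":0},{"translation":[0,0,0],"roll":0}]';python3 -m inch '[{"translation":[0,0,0.5],"roll":0},{"translation":[0,0,0],"roll":0},{"translation":[0,0,0],"roll":0},{"translation":[0,0,0],"roll":0}]'
```

```text
time_s: 23.75
position: [0.4294, 0.1225, 0.0394]
eef_rot: [-0.128, 0.992, 0.0, 0.0]
force: [-1.6, 0.1, 6.2]
finger_gap: 0.675
finger_force: 30.0
time_s: 24.08
position: [0.4294, 0.1225, 0.0394]
eef_rot: [-0.128, 0.992, 0.0, 0.0]
force: [-3.5, -0.4, 14.9]
finger_gap: 0.677
finger_force: 30.0
```

```bash
python3 -m inch '[{"translation":[0,0,-0.8],"roll":0},{"translation":[0,1,0],"roll":0},{"translation":[0,0.5,0],"roll":0},{"translation":[0,0.5,0],"roll":0},{"translation":[0,0,0],"roll":0},{"translation":[0,0,0],"roll":0},{"translation":[0,0,0],"roll":0}]';python3 -m inch '[{"translation":[0,0.5,0],"roll":0},{"translation":[0,0.5,0],"roll":0},{"translation":[0,0,0],"roll":0},{"translation":[0,0,0],"roll":0},{"translation":[0,0,0],"roll":0}]'
```

```text
time_s: 24.67
position: [0.4292, 0.1244, 0.0394]
eef_rot: [-0.128, 0.992, -0.0, 0.0]
force: [0.8, -4.0, 5.6]
finger_gap: 0.677
finger_force: 30.0
time_s: 25.08
position: [0.4291, 0.125, 0.0394]
eef_rot: [-0.128, 0.992, -0.0, 0.0]
force: [2.0, -7.9, 4.9]
finger_gap: 0.674
finger_force: 30.0
```

```bash
python3 -m inch '[{"translation":[0,0.5,0],"roll":0},{"translation":[0,0,0],"roll":0},{"translation":[0,0,0],"roll":0},{"translation":[0,0,0],"roll":0}]';python3 -m inch '[{"translation":[-0.7,0,0],"roll":0},{"translation":[-0.7,0,0],"roll":0},{"translation":[-0.6,0,0],"roll":0},{"translation":[0,0,0],"roll":0},{"translation":[0,0,0],"roll":0},{"translation":[0,0,0],"roll":0}]'; python3 -c "
from h import *
bplan(-2.4,-3.5,39.5,104.6)"
```

```text
time_s: 25.42
position: [0.4291, 0.1251, 0.0394]
eef_rot: [-0.129, 0.992, -0.001, 0.0]
force: [3.3, -10.5, 4.9]
finger_gap: 0.677
finger_force: 30.0
time_s: 25.92
position: [0.4291, 0.1252, 0.0394]
eef_rot: [-0.129, 0.992, -0.001, -0.001]
force: [-2.7, -11.8, 11.7]
finger_gap: 0.679
finger_force: 30.0
t 25.92 pos [429.1 125.2  39.4] yang 104.8 tilt [ 0.003 -0.001] F [ -2.7 -11.8  11.7] gap 0.679 ff 30.0 -> roll 0.2 then d [ 0.5 -2.8 -0.1] q6 -1.57
```

```bash
python3 -m inch '[{"translation":[0,-0.5,-0.3],"roll":0},{"translation":[-0.7,0,0],"roll":0},{"translation":[-0.7,0,0],"roll":0},{"translation":[0,0,0],"roll":0},{"translation":[0,0,0],"roll":0},{"translation":[0,0,0],"roll":0}]'; python3 -c "
from h import *
bplan(-2.4,-3.5,39.5,104.6)"
```

```text
time_s: 26.42
position: [0.4293, 0.1251, 0.0394]
eef_rot: [-0.129, 0.992, -0.001, -0.003]
force: [-5.7, -9.2, 11.8]
finger_gap: 0.677
finger_force: 30.0
t 26.42 pos [429.3 125.1  39.4] yang 104.8 tilt [ 0.006 -0.001] F [-5.7 -9.2 11.8] gap 0.677 ff 30.0 -> roll 0.2 then d [ 0.6 -2.7 -0.1] q6 -1.57
```

```bash
python3 -m inch '[{"translation":[1.5,0,0],"roll":0},{"translation":[1.5,-1,0],"roll":0},{"translation":[0,0,0],"roll":0},{"translation":[0,0,0],"roll":0},{"translation":[0,0,0],"roll":0}]'
python3 -m inch '[{"translation":[0,0,0],"roll":0},{"translation":[0,0,0],"roll":0},{"translation":[0,0,0],"roll":0},{"translation":[0,0,-5],"roll":0},{"translation":[0,0,-20],"roll":0},{"translation":[-10,0,-25],"roll":0},{"translation":[-20,0,-25],"roll":0},{"translation":[-20,0,-25],"roll":0},{"translation":[-10,0,0],"roll":0},{"translation":[0,0,0],"roll":0},{"translation":[0,0,0],"roll":0},{"translation":[0,0,0],"roll":0},{"translation":[0,0,0],"roll":0}]' 0
python3 - <<'E'
from h import *
Q,c,s=plate("w10"); bplan(0,0,40)
g=Q[np.isfinite(Q[...,0])]; g=g[(g[:,2]>28.5)&(g[:,2]<36)&(abs(g[:,0])<75)&(abs(g[:,1])<55)]
print([(x,*np.round(np.percentile(g[(abs(g[:,0]-x)<2),1],[1,50,99]),1)) for x in (-44,-40,-20,-10,0,10,20,40,44)])
print([(y,*np.round(np.percentile(g[(abs(g[:,1]-y)<2),0],[1,99]),1)) for y in (-25,-20,-10,0,10,20,25)], "z",np.median(g[:,2]))
u=np.s_[60:230,240:400]; img=cv2.cvtColor(c["img"],cv2.COLOR_RGB2BGR)[u]; cv2.imwrite("pics/w10c.png",cv2.resize(img,None,fx=4,fy=3.5,interpolation=cv2.INTER_CUBIC))
E
```

```text
time_s: 26.83
position: [0.429, 0.1245, 0.0394]
eef_rot: [-0.128, 0.992, -0.0, -0.0]
force: [-0.9, -2.3, 1.1]
finger_gap: 0.676
finger_force: 30.0
time_s: 27.92
position: [0.4853, 0.1393, 0.1382]
eef_rot: [-0.128, 0.992, -0.0, -0.002]
force: [-0.1, 0.3, -0.3]
finger_gap: 0.995
finger_force: 0.0
t 27.97 pos [485.5 139.3 138.4] yang 104.7 tilt [0.003 0.   ] F [0.5 0.5 0.3] gap 0.996 ff 0.0 -> roll 0.0 then d [55.9  1.3 98.5] q6 -1.57
[(-44, np.float64(-29.2), np.float64(-0.4), np.float64(29.1)), (-40, np.float64(-29.8), np.float64(-0.4), np.float64(28.7)), (-20, np.float64(-29.1), np.float64(-0.4), np.float64(28.5)), (-10, np.float64(-29.3), np.float64(0.1), np.float64(29.4)), (0, np.float64(-30.2), np.float64(-0.3), np.float64(29.5)), (10, np.float64(-29.7), np.float64(-0.3), np.float64(28.9)), (20, np.float64(-29.7), np.float64(-0.3), np.float64(28.9)), (40, np.float64(-29.7), np.float64(-0.3), np.float64(29.1)), (44, np.float64(-29.6), np.float64(-0.3), np.float64(29.0))]
[(-25, np.float64(-52.1), np.float64(44.5)), (-20, np.float64(-51.8), np.float64(44.7)), (-10, np.float64(-51.8), np.float64(44.2)), (0, np.float64(-52.5), np.float64(51.6)), (10, np.float64(-51.9), np.float64(44.6)), (20, np.float64(-52.0), np.float64(44.5)), (25, np.float64(-52.1), np.float64(44.2))] z 33.025029656524964
```

View pics/w10c.png

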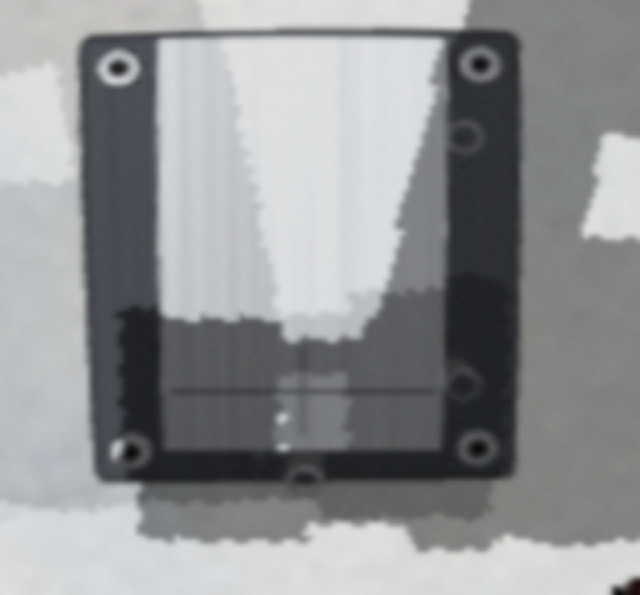

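The long edge is against the side pins (columns ~445–460), but a gap of about 3 mm remains to the end pin at (303,470). I'll push the plate from the -x end with closed fingers.

```bash
python3 -m inch '[{"translation":[21,0.2,0],"roll":0},{"translation":[21,0.2,0],"roll":0},{"translation":[21,0.2,0],"roll":0},{"translation":[21,0.2,0],"roll":0},{"translation":[21,0.2,0],"roll":0},{"translation":[21,0.3,0],"roll":0},{"translation":[0,0,25],"roll":0},{"translation":[0,0,30],"roll":0},{"translation":[0,0,25],"roll":0},{"translation":[0,0,14],"roll":0},{"translation":[0,0,6],"roll":0},{"translation":[0,0,0],"roll":0},{"translation":[0,0,0],"roll":0},{"translation":[0,0,0],"roll":0},{"translation":[0,0,0],"roll":0},{"translation":[0,0,0],"roll":0}]' 255
python3 -m inch '[{"translation":[-3,0,0],"roll":0},{"translation":[-3,0,0],"roll":0},{"translation":[-2,0,0],"roll":0},{"translation":[-1,0,0],"roll":0},{"translation":[0,0,0],"roll":0},{"translation":[0,0,0],"roll":0},{"translation":[0,0,0],"roll":0}]'
python3 -c "
from h import *
bplan(-60,0,38)"
```

```text
time_s: 29.3
position: [0.3657, 0.1092, 0.0404]
eef_rot: [-0.128, 0.992, 0.0, 0.001]
force: [-0.2, -0.6, -0.4]
finger_gap: 0.003
finger_force: 0.0
time_s: 29.88
position: [0.3721, 0.1109, 0.0394]
eef_rot: [-0.128, 0.992, -0.0, -0.002]
force: [-5.8, -1.4, 4.3]
finger_gap: 0.003
finger_force: 2.7
t 29.88 pos [372.1 110.9  39.4] yang 104.7 tilt [ 0.004 -0.   ] F [-5.8 -1.4  4.3] gap 0.003 ff 2.7 -> roll 0.0 then d [-0.7  0.   1.4] q6 -1.57
```

```bash
for i in 1 2; do python3 -m inch '[{"translation":[-1,0,0],"roll":0},{"translation":[0,0,0],"roll":0},{"translation":[0,0,0],"roll":0},{"translation":[0,0,0],"roll":0}]'; done
```

```text
time_s: 30.22
position: [0.3721, 0.1109, 0.0393]
eef_rot: [-0.128, 0.992, -0.0, -0.003]
force: [-6.9, -1.7, 6.3]
finger_gap: 0.008
finger_force: 3.7
time_s: 30.55
position: [0.3722, 0.1109, 0.0392]
eef_rot: [-0.128, 0.992, -0.0, -0.004]
force: [-8.6, -1.8, 6.5]
finger_gap: 0.006
finger_force: 4.6
```

```bash
python3 -m inch '[{"translation":[4,0,0],"roll":0},{"translation":[4,0,-3],"roll":0},{"translation":[0,0,-30],"roll":0},{"translation":[0,0,-30],"roll":0},{"translation":[0,0,-30],"roll":0},{"translation":[-20,0,-7],"roll":0},{"translation":[-25,0,0],"roll":0},{"translation":[-25,0,0],"roll":0},{"translation":[-25,0,0],"roll":0},{"translation":[-20,0,0],"roll":0},{"translation":[-10,0,0],"roll":0},{"translation":[0,0,0],"roll":0},{"translation":[0,0,0],"roll":0},{"translation":[0,0,0],"roll":0},{"translation":[0,0,0],"roll":0}]' 0
python3 - <<'E'
from h import *
Q,c,s=plate("w11"); bplan(0,0,40)
cv2.imwrite("pics/w11c.png",cv2.resize(c["img"][40:240,230:410,::-1],None,fx=4,fy=3,interpolation=cv2.INTER_CUBIC))
old=np.load("w10.npz")["P"]*1000; dd=old[...,:2]-B
O=np.dstack([dd[...,0]*np.cos(BY)+dd[...,1]*np.sin(BY),-dd[...,0]*np.sin(BY)+dd[...,1]*np.cos(BY),old[...,2]])
for K in (O,Q):
    g=K[np.isfinite(K[...,0])]; g=g[(g[:,2]>28.5)&(g[:,2]<36)&(abs(g[:,0])<75)&(abs(g[:,1])<55)]
    print([(y,*np.round(np.percentile(g[(abs(g[:,1]-y)<3),0],[1,99]),1)) for y in (-25,-15,15,25)],[(x,*np.round(np.percentile(g[(abs(g[:,0]-x)<3),1],[1,99]),1)) for x in (-45,0,40)])
E
```

```text
time_s: 31.8
position: [0.4875, 0.1412, 0.1394]
eef_rot: [-0.128, 0.992, -0.0, -0.001]
force: [-0.3, 0.1, -0.1]
finger_gap: 0.998
finger_force: 0.0
t 31.85 pos [487.7 141.2 139.5] yang 104.7 tilt [0.001 0.   ] F [ 0.1 -0.1 -0.1] gap 1.002 ff 0.0 -> roll 0.0 then d [58.7 -0.  99.6] q6 -1.57
[(-25, np.float64(-52.0), np.float64(44.5)), (-15, np.float64(-51.8), np.float64(44.4)), (15, np.float64(-51.9), np.float64(44.4)), (25, np.float64(-52.1), np.float64(44.4))] [(-45, np.float64(-29.2), np.float64(29.2)), (0, np.float64(-30.2), np.float64(29.5)), (40, np.float64(-30.1), np.float64(29.5))]
[(-25, np.float64(-47.6), np.float64(50.1)), (-15, np.float64(-47.4), np.float64(50.2)), (15, np.float64(-47.4), np.float64(50.2)), (25, np.float64(-47.6), np.float64(50.1))] [(-45, np.float64(-30.4), np.float64(29.6)), (0, np.float64(-29.8), np.float64(28.5)), (40, np.float64(-29.7), np.float64(29.2))]
```

View pics/w11c.png

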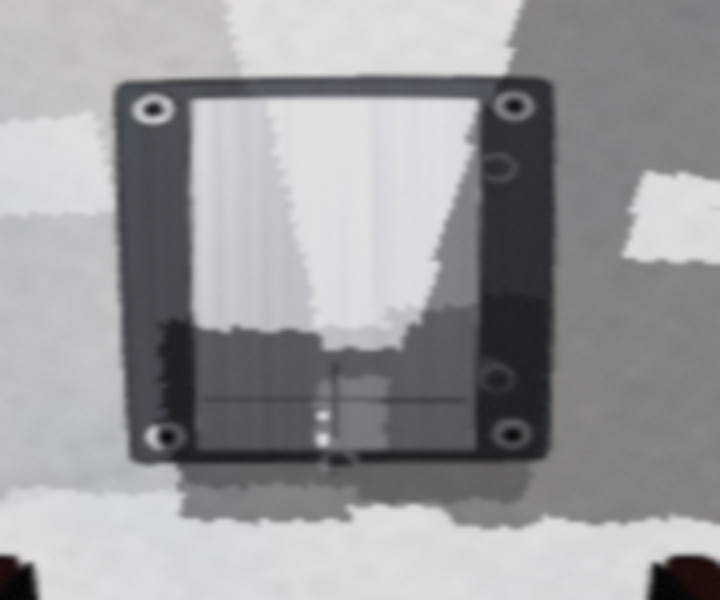

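The plate now touches the end pin at (340,455) and the side pins at (498,167) and (497,379). The cross is at crop (335,399). Next I compute the cross position and check clearances around the punch.

```bash
python3 - <<'E'
from h import *
d=np.load("w11.npz"); P=d["P"]*1000
c=np.nanmedian(P[171:175,312:316].reshape(-1,3),0); d2=c[:2]-B; print("cross",c,"block",d2[0]*np.cos(BY)+d2[1]*np.sin(BY),-d2[0]*np.sin(BY)+d2[1]*np.cos(BY))
# dark pixel check around
g=d["img"].mean(2)[160:185,300:330]; print(np.round(g[:, :].mean(1),0)); 
t=dict(np.load("top0.npz")); T=np.linalg.inv(t["world_to_cam"])
def ray(u,v,z):
    r=T[:3,:3]@np.array([(u-t["cx"])/t["fx"],-(v-t["cy"])/t["fy"],-1]); o=T[:3,3]; k=(z-o[2])/r[2]; return np.round(o+k*r,3)
for p in ((450,207),(548,207),(388,118),(398,122)): print(p,ray(*p,0),ray(*p,.1))
Pt=cloud(t); print(np.round(Pt[207,440:470:4,2],2),np.round(Pt[150,395:440:4],2)[:, 2])
c=viewer.camera("side"); Ps=cloud(c); print(np.round(Ps[250:300:10,400:420:4,:],2).tolist())
bplan(0,0,40)
E
```

```text
cross [465.3808546  135.08720596  33.03281542] block 35.67876883809695 -0.2755856203211948
[ 89.  89.  88.  88.  90.  95. 101. 105. 106. 106. 106. 103.  93.  90.
 100. 106. 107. 112. 114. 112. 107. 105. 105. 106. 110.]
(450, 207) [ 0.509 -0.25   0.   ] [ 0.508 -0.218  0.1  ]
(548, 207) [ 0.508 -0.544  0.   ] [ 0.507 -0.488  0.1  ]
(388, 118) [ 0.781 -0.067  0.   ] [ 0.758 -0.05   0.1  ]
(398, 122) [ 0.769 -0.097  0.   ] [ 0.746 -0.078  0.1  ]
[ 0.   -0.    0.    0.03  0.06  0.1   0.12  0.15] [ 0.    0.   -0.   -0.    0.    0.01  0.01  0.01  0.01  0.01  0.01  0.01]
[[[0.66, -0.08, 0.0], [0.5, -0.25, 0.12], [0.51, -0.26, 0.12], [0.51, -0.27, 0.13], [0.52, -0.27, 0.13]], [[0.63, -0.12, 0.0], [0.5, -0.25, 0.1], [0.51, -0.26, 0.1], [0.51, -0.27, 0.1], [0.52, -0.27, 0.1]], [[0.59, -0.15, 0.0], [0.51, -0.25, 0.08], [0.51, -0.26, 0.08], [0.51, -0.27, 0.08], [0.52, -0.27, 0.08]], [[0.56, -0.19, 0.0], [0.51, -0.25, 0.05], [0.51, -0.26, 0.06], [0.51, -0.27, 0.06], [0.52, -0.28, 0.06]], [[0.5, -0.25, 0.03], [0.5, -0.26, 0.03], [0.51, -0.26, 0.03], [0.51, -0.27, 0.04], [0.52, -0.28, 0.04]]]
t 31.9 pos [488.  141.3 139.6] yang 104.7 tilt [0.001 0.   ] F [ 1.  -0.4  0.6] gap 1.002 ff 0.0 -> roll 0.0 then d [59.1 -0.  99.6] q6 -1.57
```

```bash
python3 -c "
from h import *
plan(.471,-.162,.22,60)"
```

```text
t 31.9 pos [488.  141.3 139.6] yang 104.7 tilt [0.001 0.   ] F [ 1.  -0.4  0.6] gap 1.002 ff 0.0 -> roll 44.7 then d [-136.9 -271.2  -80.3] q6 -1.57
```

```bash
python3 -m inch '[{"translation":[0,0,-13],"roll":6.4},{"translation":[0,0,-13],"roll":6.4},{"translation":[0,0,-13],"roll":6.4},{"translation":[0,0,-13],"roll":6.4},{"translation":[0,0,-13],"roll":6.4},{"translation":[0,0,-13],"roll":6.4},{"translation":[0,0,-2],"roll":6.3},{"translation":[-14,-27,0],"roll":0},{"translation":[-14,-27,0],"roll":0},{"translation":[-14,-27,0],"roll":0},{"translation":[-14,-27,0],"roll":0},{"translation":[-14,-27,0],"roll":0},{"translation":[-14,-27,0],"roll":0},{"translation":[-14,-27,0],"roll":0},{"translation":[-14,-27,0],"roll":0},{"translation":[-14,-27,0],"roll":0},{"translation":[-10,-28,0],"roll":0},{"translation":[0,0,0],"roll":0},{"translation":[0,0,0],"roll":0},{"translation":[0,0,0],"roll":0}]'
python3 -m inch '[{"translation":[0,0,0],"roll":0},{"translation":[0,0,0],"roll":0}]' >/dev/null
python3 - <<'E'
from h import *
P,c,s=wrist("w12"); plan(.471,-.162,.22,60); P=P*1000
g=P[np.isfinite(P[...,0])]; g=g[np.hypot(g[:,0]-471,g[:,1]+162)<40]
for lo,hi in ((56,64),(64,69),(70,112),(116,124),(125,132)):
    k=g[(g[:,2]>lo)&(g[:,2]<hi)]; 
    if len(k)>5: (cx,cy),r=cv2.minEnclosingCircle(k[:,:2].astype(np.float32)); print(lo,hi,len(k),np.round([cx,cy,r],1),np.round(np.median(k,0),1))
E
```

```text
time_s: 33.57
position: [0.4707, -0.1607, 0.2195]
eef_rot: [0.259, 0.966, 0.0, -0.0]
force: [-0.1, -0.0, 0.2]
finger_gap: 0.999
finger_force: 0.0
t 33.78 pos [ 471.3 -160.1  219.6] yang 60.1 tilt [0. 0.] F [-0.2  0.9  0.7] gap 1.004 ff 0.0 -> roll 0.1 then d [-0.7 -1.8 -0.4] q6 -1.4
56 64 912 [ 469.1 -162.4   22.6] [ 463.7 -157.1   62.9]
64 69 84 [ 468.9 -162.1   20.7] [ 462.  -156.3   64.4]
70 112 143 [ 467.2 -161.3    7.3] [ 463.4 -158.4   92.6]
116 124 105 [ 468.7 -161.8    8.3] [ 468.9 -161.8  116.9]
125 132 146 [ 469.4 -162.7    8.8] [ 466.9 -160.3  127.9]
```

```bash
python3 -c "
from h import *
plan(.4691,-.1624,.079,60)"
```

```text
t 33.78 pos [ 471.3 -160.1  219.6] yang 60.1 tilt [0. 0.] F [-0.2  0.9  0.7] gap 1.004 ff 0.0 -> roll 0.1 then d [  0.7  -3.1 140.6] q6 -1.4
```

```bash
python3 -m inch '[{"translation":[0.7,-3,10],"roll":0},{"translation":[0,0,25],"roll":0},{"translation":[0,0,30],"roll":0},{"translation":[0,0,30],"roll":0},{"translation":[0,0,20],"roll":0},{"translation":[0,0,12],"roll":0},{"translation":[0,0,8],"roll":0},{"translation":[0,0,4],"roll":0},{"translation":[0,0,0],"roll":0},{"translation":[0,0,0],"roll":0},{"translation":[0,0,0],"roll":0},{"translation":[0,0,0],"roll":0},{"translation":[0,0,0],"roll":0},{"translation":[0,0,0],"roll":0}]'
python3 -c "
from h import *
plan(.4691,-.1624,.079,60)"
```

```text
time_s: 34.95
position: [0.4694, -0.1635, 0.0811]
eef_rot: [0.259, 0.966, -0.0, 0.001]
force: [0.6, -0.2, -0.5]
finger_gap: 1.001
finger_force: 0.0
t 34.95 pos [ 469.4 -163.5   81.1] yang 60.0 tilt [-0.001  0.   ] F [ 0.6 -0.2 -0.5] gap 1.001 ff 0.0 -> roll 0.0 then d [0.8 0.8 2.1] q6 -1.41
```

```bash
python3 -m inch '[{"translation":[0.3,0.7,1],"roll":0},{"translation":[0,0,0],"roll":0},{"translation":[0,0,0],"roll":0},{"translation":[0,0,0],"roll":0}]'
python3 -m inch '[{"translation":[0,0,0],"roll":0},{"translation":[0,0,0],"roll":0},{"translation":[0,0,0],"roll":0},{"translation":[0,0,0],"roll":0},{"translation":[0,0,0],"roll":0},{"translation":[0,0,0],"roll":0},{"translation":[0,0,0],"roll":0},{"translation":[0,0,0],"roll":0},{"translation":[0,0,0],"roll":0},{"translation":[0,0,0],"roll":0},{"translation":[0,0,0],"roll":0},{"translation":[0,0,0],"roll":0},{"translation":[0,0,0],"roll":0}]' 255
python3 -c "
from h import *
plan(.4691,-.1624,.079,60)"
```

```text
time_s: 35.28
position: [0.4691, -0.1626, 0.0796]
eef_rot: [0.259, 0.966, -0.0, -0.0]
force: [-0.2, 0.1, -0.5]
finger_gap: 0.997
finger_force: 0.0
time_s: 36.37
position: [0.4691, -0.1627, 0.0795]
eef_rot: [0.259, 0.966, -0.0, -0.0]
force: [0.8, -0.6, -0.6]
finger_gap: 0.182
finger_force: 30.0
t 36.37 pos [ 469.1 -162.7   79.5] yang 60.0 tilt [ 0. -0.] F [ 0.8 -0.6 -0.6] gap 0.182 ff 30.0 -> roll 0.0 then d [0.2 0.2 0.5] q6 -1.4
```

```bash
python3 -m inch '[{"translation":[0,0,-3],"roll":0},{"translation":[0,0,-10],"roll":0},{"translation":[0,0,-15],"roll":0},{"translation":[0,0,-20],"roll":0},{"translation":[0,0,-20],"roll":0},{"translation":[0,0,-12],"roll":0},{"translation":[0,0,0],"roll":0},{"translation":[0,0,0],"roll":0}]'
python3 -c "
from h import *
plan(.4654,.1351,.155,104.7)"
```

```text
time_s: 37.03
position: [0.4695, -0.1628, 0.1605]
eef_rot: [0.259, 0.966, -0.0, 0.001]
force: [0.2, 1.3, -2.6]
finger_gap: 0.179
finger_force: 30.0
t 37.03 pos [ 469.5 -162.8  160.5] yang 60.0 tilt [-0.002  0.   ] F [ 0.2  1.3 -2.6] gap 0.179 ff 30.0 -> roll -44.7 then d [-71.6 289.2   5.3] q6 -1.4
```

```bash
python3 -m inch '[{"translation":[8,12,0],"roll":0},{"translation":[17,29,0],"roll":0},{"translation":[17,29,0],"roll":0},{"translation":[17,29,0],"roll":0},{"translation":[17,29,0],"roll":0},{"translation":[17,29,0],"roll":0},{"translation":[17,29,0],"roll":0},{"translation":[17,29,0],"roll":0},{"translation":[17,29,0],"roll":0},{"translation":[8.5,12,0],"roll":0},{"translation":[0,0,0],"roll":-6.4},{"translation":[0,0,0],"roll":-6.4},{"translation":[0,0,0],"roll":-6.4},{"translation":[0,0,0],"roll":-6.4},{"translation":[0,0,0],"roll":-6.4},{"translation":[0,0,0],"roll":-6.4},{"translation":[0,0,0],"roll":-6.3},{"translation":[0,0,0],"roll":0},{"translation":[0,0,0],"roll":0},{"translation":[0,0,0],"roll":0}]'
python3 -c "
from h import *
plan(.4654,.1351,.1125,104.7)"
```

```text
time_s: 38.7
position: [0.4647, 0.1352, 0.159]
eef_rot: [-0.126, 0.992, -0.0, -0.001]
force: [-0.3, 0.2, -1.9]
finger_gap: 0.18
finger_force: 30.0
t 38.7 pos [464.7 135.2 159. ] yang 104.5 tilt [0.001 0.   ] F [-0.3  0.2 -1.9] gap 0.18 ff 30.0 -> roll -0.2 then d [-0.7 -0.3 46.5] q6 -1.57
```

```bash
python3 -m inch '[{"translation":[-0.5,-0.3,10],"roll":0},{"translation":[0,0,15],"roll":0},{"translation":[0,0,12],"roll":0},{"translation":[0,0,6],"roll":0},{"translation":[0,0,3],"roll":0},{"translation":[0,0,0],"roll":0},{"translation":[0,0,0],"roll":0},{"translation":[0,0,0],"roll":0},{"translation":[0,0,0],"roll":0},{"translation":[0,0,0],"roll":0}]'
python3 - <<'E'
from h import *
P,c,s=wrist("w13"); plan(.4654,.1351,.1045,104.7)
P=P*1000; M=R.from_quat(s["eef_rot"]).as_matrix(); T=(P-s["position"]*1000)@M
g=T[np.isfinite(T[...,0])]; k=g[(abs(g[:,0])<25)&(abs(g[:,1])<25)&(g[:,2]>12)&(g[:,2]<68)]
for lo,hi in ((16,22),(24,34),(34,44),(44,54),(56,62),(62,68),(68,74)):
    j=k[(k[:,2]>lo)&(k[:,2]<hi)]
    if len(j)>4: print(lo,hi,len(j),"x",np.round(np.percentile(j[:,0],[2,50,98]),1),"y",np.round(np.percentile(j[:,1],[2,50,98]),1))
E
```

```text
time_s: 39.53
position: [0.466, 0.1352, 0.1141]
eef_rot: [-0.128, 0.992, 0.0, 0.001]
force: [0.3, -0.3, -2.0]
finger_gap: 0.176
finger_force: 30.0
t 39.58 pos [465.9 135.2 114. ] yang 104.7 tilt [-0.001 -0.   ] F [ 0.3 -0.6 -2.6] gap 0.183 ff 30.0 -> roll 0.0 then d [0.5 0.  9.5] q6 -1.57
16 22 79 x [ 2.   4.7 11.3] y [-8.5 -0.2  6.1]
24 34 80 x [-1.3  4.   5.5] y [-6.1  0.7  6.1]
34 44 56 x [0.6 4.7 5.6] y [-5.   0.3  6.1]
44 54 75 x [0.4 4.4 5.5] y [-5.8  0.3  5.7]
```

```bash
python3 -m inch '[{"translation":[0.6,0,2],"roll":0},{"translation":[0,0,2],"roll":0},{"translation":[0,0,2],"roll":0},{"translation":[0,0,1],"roll":0},{"translation":[0,0,1],"roll":0},{"translation":[0,0,1],"roll":0},{"translation":[0,0,1],"roll":0},{"translation":[0,0,0],"roll":0},{"translation":[0,0,0],"roll":0},{"translation":[0,0,0],"roll":0},{"translation":[0,0,0],"roll":0}]'
python3 -c "
from h import *
plan(.4654,.1351,.1045,104.7)"
```

```text
time_s: 40.5
position: [0.4653, 0.135, 0.1038]
eef_rot: [-0.128, 0.992, 0.0, 0.0]
force: [-0.6, -1.2, 1.9]
finger_gap: 0.18
finger_force: 30.0
t 40.5 pos [465.3 135.  103.8] yang 104.7 tilt [-0. -0.] F [-0.6 -1.2  1.9] gap 0.18 ff 30.0 -> roll 0.0 then d [-0.1  0.  -0.7] q6 -1.57
```

```bash
python3 -m inch '[{"translation":[0,0,1],"roll":0},{"translation":[0,0,1],"roll":0},{"translation":[0,0,1],"roll":0},{"translation":[0,0,1],"roll":0},{"translation":[0,0,1],"roll":0},{"translation":[0,0,1],"roll":0},{"translation":[0,0,1],"roll":0},{"translation":[0,0,0.5],"roll":0},{"translation":[0,0,0],"roll":0},{"translation":[0,0,0],"roll":0},{"translation":[0,0,0],"roll":0}]'
python3 -m inch '[{"translation":[0,0,0.5],"roll":0},{"translation":[0,0,0],"roll":0},{"translation":[0,0,0],"roll":0}]'
```

```text
time_s: 41.42
position: [0.4657, 0.1351, 0.0965]
eef_rot: [-0.128, 0.992, 0.0, 0.001]
force: [-0.6, -0.6, 7.3]
finger_gap: 0.182
finger_force: 30.0
time_s: 41.67
position: [0.4655, 0.1351, 0.0958]
eef_rot: [-0.128, 0.992, 0.0, 0.0]
force: [0.4, -0.1, 4.6]
finger_gap: 0.182
finger_force: 30.0
```

```bash
python3 -m inch '[{"translation":[0,0,0.4],"roll":0},{"translation":[0,0,0.4],"roll":0},{"translation":[0,0,0],"roll":0},{"translation":[0,0,0],"roll":0}]'
```

```text
time_s: 42.0
position: [0.4658, 0.1351, 0.0953]
eef_rot: [-0.128, 0.992, 0.0, 0.001]
force: [-0.5, 0.2, 8.3]
finger_gap: 0.181
finger_force: 30.0
```

```bash
python3 -m inch '[{"translation":[0,0,0.5],"roll":0},{"translation":[0,0,0],"roll":0},{"translation":[0,0,0],"roll":0}]'; python3 -m inch '[{"translation":[0,0,-3],"roll":0},{"translation":[0,0,-6],"roll":0},{"translation":[0,0,-10],"roll":0},{"translation":[0,0,-15],"roll":0},{"translation":[0,0,-20],"roll":0},{"translation":[0,0,-12],"roll":0},{"translation":[0,0,0],"roll":0},{"translation":[0,0,0],"roll":0}]'
python3 - <<'E'
from h import *
plan(.4691,-.1627,.16,60)
Q=top(); g=Q[np.isfinite(Q[...,0])]
E
```

```text
time_s: 42.25
position: [0.4663, 0.1353, 0.0952]
eef_rot: [-0.128, 0.992, 0.0, 0.001]
force: [-0.2, 0.5, 11.8]
finger_gap: 0.185
finger_force: 30.0
time_s: 42.92
position: [0.4651, 0.135, 0.1608]
eef_rot: [-0.128, 0.992, 0.0, 0.001]
force: [-1.2, -0.3, -1.9]
finger_gap: 0.184
finger_force: 30.0
t 42.92 pos [465.1 135.  160.8] yang 104.7 tilt [-0.001 -0.   ] F [-1.2 -0.3 -1.9] gap 0.184 ff 30.0 -> roll 44.7 then d [-152.3 -255.8    0.7] q6 -1.57
```

```bash
python3 -m inch '[{"translation":[0,0,0],"roll":6.4},{"translation":[0,0,0],"roll":6.4},{"translation":[0,0,0],"roll":6.4},{"translation":[0,0,0],"roll":6.4},{"translation":[0,0,0],"roll":6.4},{"translation":[0,0,0],"roll":6.4},{"translation":[0,0,0],"roll":6.3},{"translation":[-8,-12,0],"roll":0},{"translation":[-17,-29,0],"roll":0},{"translation":[-17,-29,0],"roll":0},{"translation":[-17,-29,0],"roll":0},{"translation":[-17,-29,0],"roll":0},{"translation":[-17,-29,0],"roll":0},{"translation":[-17,-29,0],"roll":0},{"translation":[-17,-29,0],"roll":0},{"translation":[-17,-29,0],"roll":0},{"translation":[-8.3,-11.8,0],"roll":0},{"translation":[0,0,0],"roll":0},{"translation":[0,0,0],"roll":0},{"translation":[0,0,0],"roll":0}]' >/dev/null
python3 -m inch '[{"translation":[0,0,0],"roll":0},{"translation":[0,0,0],"roll":0},{"translation":[0,0,0],"roll":0}]'
python3 -c "
from h import *
plan(.4691,-.1627,.080,60)"
```

```text
time_s: 44.88
position: [0.4691, -0.1618, 0.1602]
eef_rot: [0.258, 0.966, 0.0, -0.0]
force: [0.8, 0.5, -1.3]
finger_gap: 0.18
finger_force: 30.0
t 44.88 pos [ 469.1 -161.8  160.2] yang 60.1 tilt [0. 0.] F [ 0.8  0.5 -1.3] gap 0.18 ff 30.0 -> roll 0.1 then d [-0.5 -0.8 80.2] q6 -1.4
```

```bash
python3 -m inch '[{"translation":[-0.4,-0.7,5],"roll":0},{"translation":[0,0,8],"roll":0},{"translation":[0,0,8],"roll":0},{"translation":[0,0,4],"roll":0},{"translation":[0,0,4],"roll":0},{"translation":[0,0,4],"roll":0},{"translation":[0,0,4],"roll":0},{"translation":[0,0,4],"roll":0},{"translation":[0,0,4],"roll":0},{"translation":[0,0,0],"roll":0},{"translation":[0,0,0],"roll":0},{"translation":[0,0,0],"roll":0}]'
python3 -c "
from h import *
plan(.4691,-.1627,.080,60)"
```

```text
time_s: 45.88
position: [0.4692, -0.1636, 0.1154]
eef_rot: [0.259, 0.966, -0.0, 0.0]
force: [-1.4, -0.6, -1.5]
finger_gap: 0.182
finger_force: 30.0
t 45.88 pos [ 469.2 -163.6  115.4] yang 60.0 tilt [-0.  0.] F [-1.4 -0.6 -1.5] gap 0.182 ff 30.0 -> roll 0.0 then d [ 0.5  0.7 35.4] q6 -1.41
```

```bash
python3 -m inch '[{"translation":[0.4,0.7,3],"roll":0},{"translation":[0,0,5],"roll":0},{"translation":[0,0,5],"roll":0},{"translation":[0,0,5],"roll":0},{"translation":[0,0,5],"roll":0},{"translation":[0,0,5],"roll":0},{"translation":[0,0,3],"roll":0},{"translation":[0,0,2],"roll":0},{"translation":[0,0,1],"roll":0},{"translation":[0,0,0],"roll":0},{"translation":[0,0,0],"roll":0},{"translation":[0,0,0],"roll":0},{"translation":[0,0,0],"roll":0}]'
python3 -c "
from h import *
plan(.4691,-.1627,.080,60)"
```

```text
time_s: 46.97
position: [0.4692, -0.1627, 0.0815]
eef_rot: [0.259, 0.966, -0.0, 0.0]
force: [-1.0, 0.1, -2.4]
finger_gap: 0.182
finger_force: 30.0
t 46.97 pos [ 469.2 -162.7   81.5] yang 60.0 tilt [-0.  0.] F [-1.   0.1 -2.4] gap 0.182 ff 30.0 -> roll 0.0 then d [ 0.1 -0.   1.5] q6 -1.41
```

```bash
python3 -m inch '[{"translation":[0,0,0.7],"roll":0},{"translation":[0,0,0.7],"roll":0},{"translation":[0,0,0.7],"roll":0},{"translation":[0,0,0],"roll":0},{"translation":[0,0,0],"roll":0},{"translation":[0,0,0],"roll":0}]';python3 -m inch '[{"translation":[0,0,0],"roll":0},{"translation":[0,0,0],"roll":0},{"translation":[0,0,0],"roll":0},{"translation":[0,0,0],"roll":0},{"translation":[0,0,0],"roll":0},{"translation":[0,0,0],"roll":0},{"translation":[0,0,0],"roll":0},{"translation":[0,0,0],"roll":0},{"translation":[0,0,0],"roll":0},{"translation":[0,0,0],"roll":0},{"translation":[0,0,-10],"roll":0},{"translation":[0,0,-25],"roll":0},{"translation":[0,0,-30],"roll":0},{"translation":[0,0,-30],"roll":0},{"translation":[0,0,-30],"roll":0},{"translation":[0,0,-15],"roll":0},{"translation":[0,0,0],"roll":0},{"translation":[0,0,0],"roll":0},{"translation":[0,0,0],"roll":0},{"translation":[0,0,0],"roll":0}]' 0
python3 - <<'E'
from h import *
P,c,s=wrist("w14"); plan(.4877,.1412,.1395,104.7); P=P*1000
g=P[np.isfinite(P[...,0])]; g=g[np.hypot(g[:,0]-471,g[:,1]+162)<40]
for lo,hi in ((56,64),(64,69),(70,112),(116,124),(125,136)):
    k=g[(g[:,2]>lo)&(g[:,2]<hi)]; 
    if len(k)>5: (cx,cy),r=cv2.minEnclosingCircle(k[:,:2].astype(np.float32)); print(lo,hi,len(k),np.round([cx,cy,r],1),np.round(np.median(k,0),1))
Q=top(); g=Q[np.isfinite(Q[...,0])]; g=g[(g[:,2]>27.5)&(g[:,2]<37)&(abs(g[:,0])<75)&(abs(g[:,1])<55)]
print(cv2.minAreaRect(g[(abs(g[:,1])<29.9)][:,:2].astype(np.float32)),np.median(g,0))
E
```

```text
time_s: 47.47
position: [0.4694, -0.1629, 0.0795]
eef_rot: [0.259, 0.966, -0.0, 0.0]
force: [-1.6, -0.5, 3.4]
finger_gap: 0.181
finger_force: 30.0
time_s: 49.13
position: [0.4681, -0.1623, 0.2179]
eef_rot: [0.259, 0.966, 0.0, -0.001]
force: [0.0, -0.7, 0.3]
finger_gap: 1.0
finger_force: 0.0
t 49.18 pos [ 468.2 -162.4  217.8] yang 60.0 tilt [ 0.003 -0.   ] F [ 0.1 -0.5 -0. ] gap 1.001 ff 0.0 -> roll -44.7 then d [-96.1 288.6  78.6] q6 -1.41
56 64 903 [ 469.4 -162.4   22.8] [ 463.9 -156.5   62.8]
64 69 101 [ 469.7 -161.8   21.3] [ 463.2 -161.8   64.3]
70 112 145 [ 468.  -161.2    7.5] [ 463.4 -158.4   94.1]
116 124 112 [ 469.2 -161.6    8.5] [ 469.5 -161.9  117. ]
125 136 168 [ 469.8 -162.3    8.9] [ 467.4 -161.3  127.8]
((3.94158935546875, -0.4918861389160156), (103.6666488647461, 58.892333984375), 0.4611392021179199) [ 2.31531309 -2.06968683 31.50993115]
```

The punch is home. One last check of the plate from the same viewpoint as before.

```bash
python3 -m inch '[{"translation":[13.5,27.3,0],"roll":0},{"translation":[13.5,27.3,0],"roll":0},{"translation":[13.5,27.3,0],"roll":0},{"translation":[13.5,27.3,0],"roll":0},{"translation":[13.5,27.3,0],"roll":0},{"translation":[13.5,27.3,0],"roll":0},{"translation":[13.5,27.3,0],"roll":0},{"translation":[13.5,27.3,0],"roll":0},{"translation":[13.5,27.3,0],"roll":0},{"translation":[13.4,27,0],"roll":0},{"translation":[0,0,11],"roll":-6.4},{"translation":[0,0,11],"roll":-6.4},{"translation":[0,0,11],"roll":-6.4},{"translation":[0,0,11],"roll":-6.4},{"translation":[0,0,11],"roll":-6.4},{"translation":[0,0,11],"roll":-6.4},{"translation":[0,0,12],"roll":-6.3},{"translation":[0,0,0],"roll":0},{"translation":[0,0,0],"roll":0},{"translation":[0,0,0],"roll":0}]'
python3 -m inch '[{"translation":[0,0,0],"roll":0},{"translation":[0,0,0],"roll":0},{"translation":[0,0,0],"roll":0}]' >/dev/null
python3 - <<'E'
from h import *
Q,c,s=plate("w15"); plan(.4877,.1412,.1395,104.7)
g=Q[np.isfinite(Q[...,0])]; g=g[(g[:,2]>28.5)&(g[:,2]<36)&(abs(g[:,0])<75)&(abs(g[:,1])<55)]
print([(y,*np.round(np.percentile(g[(abs(g[:,1]-y)<3),0],[1,99]),1)) for y in (-25,-15,15,25)],[(x,*np.round(np.percentile(g[(abs(g[:,0]-x)<3),1],[1,99]),1)) for x in (-45,0,40)])
k=g[(abs(g[:,0])<45)&(abs(g[:,1])<27)]; print(np.linalg.lstsq(np.c_[k[:,:2],np.ones(len(k))],k[:,2],rcond=None)[0])
E
```

```text
time_s: 50.9
position: [0.4886, 0.1409, 0.1412]
eef_rot: [-0.126, 0.992, -0.0, -0.0]
force: [1.2, 0.1, 0.4]
finger_gap: 0.998
finger_force: 0.0
t 51.2 pos [488.8 141.  141.7] yang 104.7 tilt [-0.001  0.   ] F [-0.   0.9 -0. ] gap 0.999 ff 0.0 -> roll -0.0 then d [1.1 0.5 2.2] q6 -1.57
[(-25, np.float64(-47.2), np.float64(49.6)), (-15, np.float64(-47.1), np.float64(49.6)), (15, np.float64(-47.0), np.float64(49.6)), (25, np.float64(-47.3), np.float64(49.7))] [(-45, np.float64(-29.5), np.float64(28.9)), (0, np.float64(-29.8), np.float64(29.6)), (40, np.float64(-29.6), np.float64(28.8))]
[1.64034770e-04 5.56462609e-04 3.30502364e+01]
```

The plate hasn't moved and is still flat and snug, so I'm handing the job in.

```bash
python3 -c "
from workcell import job
print(job.close_job())"
```

```text
the job is handed in; nothing more can be done
None
```

The job is handed in (verdict not shown): the top plate is flat and snug against the three pins, the punch was pressed on the cross until it bottomed out, and it is back home in its stand; on the way the plate slipped off the block once and I re-gripped it from the table, and I did not re-measure the other plates, bottles or timer afterwards.

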